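# Hold a gap blade in the empty snap press

## Robot

A 7-joint arm with a two-finger parallel gripper is mounted at the origin on the work surface. World frame = base frame: x ahead of the robot, y to its left, z up, the work surface at z = 0. Lengths are in m, angles in rad, forces in N, time in s.
With the tool pointing down it reaches from about 0.4 to 0.9 m from the base axis. Payload 5.5 kg.
Tool frame: the origin (TCP) lies between the finger pads; the fingertips stand 22 mm ahead of it and the grasp point (between the pads) lies 3 mm ahead of it; x points along the fingers, z is the direction in which the jaws open and shut, and the axes are right-handed (so a half turn about x gives the same grasp; the last joint's range is limited). The gripper opens to 92 mm and grips with 3 to 60 N. Pads are 19 mm wide; open, the fingers measure 130 mm over their backs; the gripper's body (75 mm by 190 mm) begins 47 mm behind the grasp point.
Start: joints at [-0.999, 0.501, -0.427, 1.55, 0.221, 1.138, -0.21], TCP at [0.198, 0.619, 0.249] pointing down, gripper open.
Joint ranges: [-2.88, 2.88], [-0.31, 2.03], [-1.54, 1.56], [0.2, 2.42], [-1.41, 4.55], [0.19, 2.02], [-2.57, 2.57]. Speed limits (rad/s): [2.57, 2.57, 3.14, 3.14, 3.14, 3.14, 3.14].

## Interface

Orientations are given as a unit quaternion [x, y, z, w].
In Python, from cell import get_state, capture, calibration, job_done gives the robot as it stands.
- The arm moves only by the tool step_arm, never from a script. Its argument "targets" is a list of rows, each an object of numbers: "grip": the opening, from 0 (shut) to 1 (fully open); "dx", "dy", "dz": the shift along the tool's x, y, z normalised to -1 to 1, where 1 is 0.1 m; "ax", "ay", "az": the turn, a rotation vector about the tool's x, y, z normalised to -1 to 1, where 1 is 30 degrees. A call has 1 to 12 rows; each row is the pose to reach, as a shift and turn from the pose commanded when the call began, along the tool's axes at that moment; what a row does not reach only later rows make up. A row lasts 1/10 s, in which the tool goes at most 50 mm and 8.59 degrees, less where a joint would pass 70% of its speed; a pose out of reach is approached as far as the arm can. A call with a number of a shift or a turn outside -1 to 1 is refused whole. A call with a gripper value outside its range is refused whole. The fingers move at their own pace and stop on an object; "force" is the grip in N (left out, the last holds). Time passes only in rows, so rows that repeat a pose let the fingers close. It gives the time, the measured TCP pose, the force and the opening at its end, in the units of the state.
- get_state(): the state, without advancing time (a new reading comes with each control period).
- capture(name): name is "scene" or "top" or "wrist"; returns the picture (420x560x3 uint8, blue, green, red); there is no depth.
- calibration(name): a dict with "camera_matrix" (3x3 intrinsics, pixels), "R" (3x3) and "t" (3): a world point X has camera coordinates R X + t. Camera axes: x right, y down, z forward; pixel columns grow to the right and rows downward; lengths in m; the calibration is good to about 2 mm. A picture is of the moment at which its call begins: read the wrist's pose just before it. calibration takes no time and is no camera call; for the wrist camera it gives the pose at the moment of the call.
- job_done(): hands the job in, once; it reports no verdict.
The state is a dict: "t": time; "q": joint angles; "joint_vel": joint speeds; "joint_efforts": joint torques, N m; "eef_pos": TCP position; "ee_rot": TCP orientation; "contact_force": force on the tool from outside, world axes, zero at the start; "wrist_torque": the same for the moment, N m; "width": opening from 0.0 (shut) to 1.0 (fully open).
Only numpy, scipy, OpenCV 4.12 (cv2) and the standard library are available. Lean on these libraries where they do the work, as an engineer would, in place of code of your own. Each camera call takes 0.05 s, during which the arm holds its last target.

## Task

Two snap presses are being set up on the tailor's table, and only one of them already has its gap blade in. Pick up the loose gap blade by its handle, slide it straight and level between the plates of the press that has none until it drags snugly and the line across the blade is level with the front edge of the upper plate, and finish still gripping it there, so that I can lock the press. Leave the other press untouched and do not knock the things on the table about.

Things in the scene. Friction and masses are not known exactly. Their poses are not given: they have to be found in the camera images.
- blade: loose gap blade, flat on the table: aluminium handle 60 x 24 x 34 mm (x, y, z), steel blade 20 mm wide, 5 mm thick, 85 mm out of the handle's front at the bottom, undersides flush. 0.14 to 0.23 kg, balanced 22 mm ahead of the origin. Origin: underside of the handle's middle; +x to the tip, z up. The nose takes up to about 20 N to push in, then it drags with 3 to 10 N
- blade_line (a point): dark line across the blade's top, 75 mm ahead of the handle's middle and 40 mm short of the tip (this point lies 2.5 mm above the blade's underside, at half its thickness)
- blade_tip (a point): tip of the loose blade, 115 mm ahead of the handle's middle, 2.5 mm above the blade's underside; the last 12 mm taper from 5 to 2 mm thickness
- press_p: One of two alike presses: grey C-shaped bench press, 175 mm high. Origin on the table under the middle of its plates; its x axis points from the robot's side to its column and is the way a blade slides in, z up. Plates 50 mm wide, x -30 to +30 mm. Lower plate fixed, top at z 45 mm. Column from x +70 mm, head over the plates from x +3 mm, z 109 mm. Base 80 mm wide, x -45 to +105 mm, 18 mm high
- press_q: The other of the two alike presses, same sizes and axes as press_p
- press_p_mouth (a point): Press p: middle of the mouth, at the front edge of the plates (x -30 mm in the press), 47.5 mm above the table; axes as the press. The front 11 mm of both plates are lips that flare apart to a mouth about 18 mm high, so a tip 3 mm off in height still finds its way in
- press_q_mouth (a point): Press q: middle of the mouth, at the front edge of the plates (x -30 mm in the press), 47.5 mm above the table; axes as the press. The front 11 mm of both plates are lips that flare apart to a mouth about 18 mm high, so a tip 3 mm off in height still finds its way in
- press_p_plate (a joint): Press p: rise of its upper plate above its rest position (2.5 mm over the lower plate), m. The plate slides straight up (at most 12 mm) and, in the empty press, is pressed down by weight and spring with about 5.5 to 6.5 N; over a set blade it stands at 0.0025
- press_q_plate (a joint): Press q: rise of its upper plate above its rest position (2.5 mm over the lower plate), m. The plate slides straight up (at most 12 mm) and, in the empty press, is pressed down by weight and spring with about 5.5 to 6.5 N; over a set blade it stands at 0.0025
- set_blade (a point): the second, identical gap blade, which is already set fast in one of the two presses, in to its line: this is the underside of its handle's middle, 75 mm in front of that press's mouth, 45 mm above the table
- spool_tall: bystander, loose: wooden thread spool standing between the presses, 40 mm across, 60 mm tall
- spool_short: bystander, loose: wooden thread spool standing at the left, 44 mm across, 40 mm tall
- button_jar: bystander, loose: glass jar with a wooden cap, 64 mm across, 80 mm tall
- pincushion: bystander, loose: round cork pincushion on a wooden foot, 78 mm across, 48 mm tall, pins to 66 mm
- scissors: bystander, loose: tailor's scissors lying flat, 190 mm long, 80 mm wide, 10 mm thick; origin near the pivot
- thimble: bystander, loose: brass thimble, 19 mm across, 24 mm tall
- chalk_block: bystander, loose: flat white chalk block, 50 x 35 x 12 mm
There are look-alikes about, which are no part of the job. Leave any pink, purple or yellow look-alike of the blade alone.

How it is judged:
By the outcome, as a careful person would: the job done as asked, in the order asked, and still so for the second after the job is handed in, while the arm keeps its last pose, push and grip.
It also fails if it takes over 42 s, if anything falls off the work surface, if the arm or the gripper's body presses on something with over 40 N, if the wrist force passes 120 N, or if a joint passes its speed limit or range.

## Working session

There is one attempt and no reset: what is moved stays moved. The work goes in short steps, Python scripts to look and compute and a tool call to move; the robot and the scene stay as the last step left them, time stands still between calls to the robot, and variables do not carry over. Pictures are saved under pics/ and viewed, and the job is handed in when it is done.

Besides the shell and the picture viewer there is one more tool, called after ">>>" by a JSON object that holds its "op" and its "data", one argument or row to a line. step_arm: Moves the arm, as the interface text tells. Its arguments: {"type":"object","properties":{"targets":{"type":"array"},"force":{"type":"number"}},"required":["targets"]}

```bash
ls; mkdir -p pics; python3 - <<'E'
from cell import *
import cv2
print(get_state())
for n in ("scene","top","wrist"):
    c=calibration(n); print(n,c); cv2.imwrite(f"pics/{n}0.png",capture(n))
E
```

```text
pics
{'t': 0.0, 'q': array([-0.99878832,  0.50184598, -0.42679923,  1.55143454,  0.22080014,
        1.13829116, -0.21027645]), 'joint_vel': array([ 0.00071639, -0.00059851,  0.0002505 ,  0.00027959,  0.00251534,
        0.0004885 ,  0.0010085 ]), 'joint_efforts': array([-5.89290848e-04, -5.66580963e+01, -5.81636846e+00, -2.79120898e+01,
       -6.86221244e-02,  3.06917215e-02,  1.68595707e-04]), 'eef_pos': array([0.19739137, 0.61862256, 0.24768662]), 'ee_rot': array([-0.41755923,  0.57149331,  0.41679959,  0.57036636]), 'contact_force': array([-0.5339778 ,  0.33902513,  0.34225611]), 'wrist_torque': array([0.03496461, 0.00462119, 0.00117795]), 'width': 1.003395033864156}
scene {'camera_matrix': array([[434.52421648,   0.        , 288.23281798],
       [  0.        , 434.52421648, 206.8115809 ],
       [  0.        ,   0.        ,   1.        ]]), 'R': array([[-0.40458907,  0.91426383, -0.02072043],
       [ 0.54979466,  0.2250699 , -0.80440622],
       [-0.73077597, -0.33684594, -0.59371819]]), 't': array([ 0.22296868, -0.19367995,  1.42222265])}
top {'camera_matrix': array([[395.3018193 ,   0.        , 282.34042229],
       [  0.        , 395.3018193 , 207.69410007],
       [  0.        ,   0.        ,   1.        ]]), 'R': array([[-0.0158443 , -0.99985676,  0.00595061],
       [-0.99003599,  0.0148553 , -0.14002874],
       [ 0.13992029, -0.00810997, -0.99012956]]), 't': array([-0.02058802,  0.45269991,  0.92155135])}
wrist {'camera_matrix': array([[370.66348742,   0.        , 282.97991272],
       [  0.        , 370.66348742, 204.66316272],
       [  0.        ,   0.        ,   1.        ]]), 'R': array([[ 0.30365075,  0.95278034, -0.00241843],
       [ 0.92285219, -0.29347954,  0.24942652],
       [ 0.23693892, -0.07797041, -0.96839071]]), 't': array([-0.64947909, -0.03136353,  0.38971335])}
```

View pics/scene0.png

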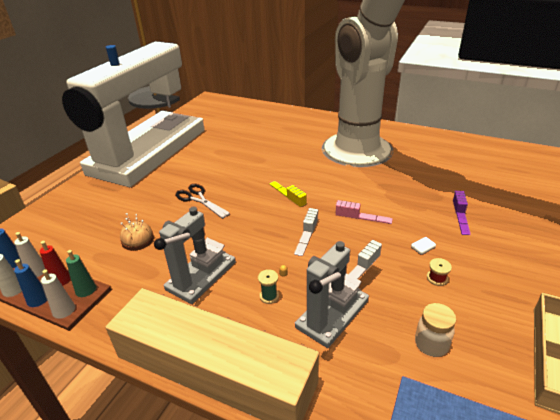

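View pics/top0.png

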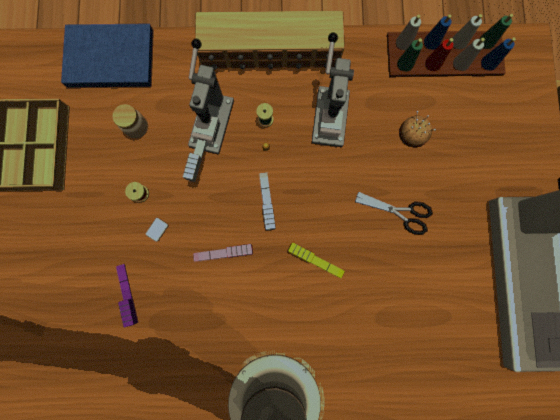

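View pics/wrist0.png

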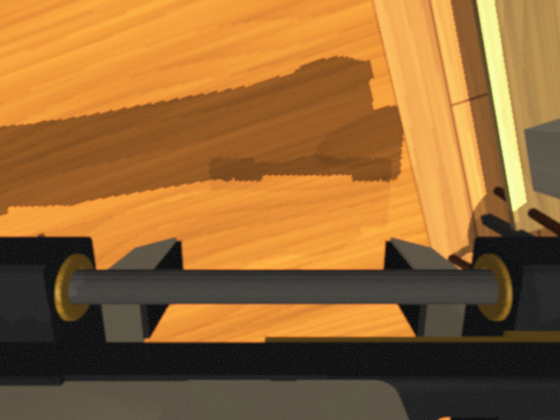

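Candidates in the top view: grey loose blade (267,202), blade already set in the left press (195,155), and pink (223,253), yellow (317,260) and purple (125,295) look-alikes. I choose the grey one lying on the table. The empty press is the right-hand one, at about (333,105). I'll check both in close crops.

```bash
python3 - <<'E'
import cv2
a=cv2.imread("pics/top0.png"); b=cv2.imread("pics/scene0.png")
cv2.imwrite("pics/c1.png",cv2.resize(a[165:240,235:300],None,fx=8,fy=8,interpolation=cv2.INTER_CUBIC))
cv2.imwrite("pics/c2.png",cv2.resize(a[25:155,295:370],None,fx=4.5,fy=4.5,interpolation=cv2.INTER_CUBIC))
cv2.imwrite("pics/c3.png",cv2.resize(b[200:305,145:330],None,fx=4,fy=4,interpolation=cv2.INTER_CUBIC))
E
```

```text
(no output)
```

View pics/c1.png

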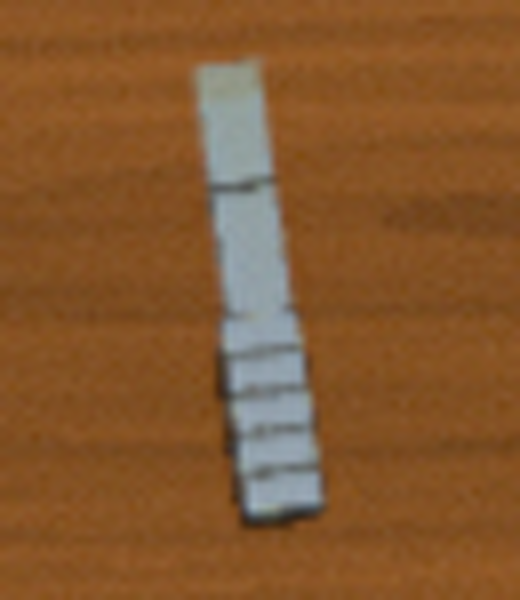

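View pics/c2.png

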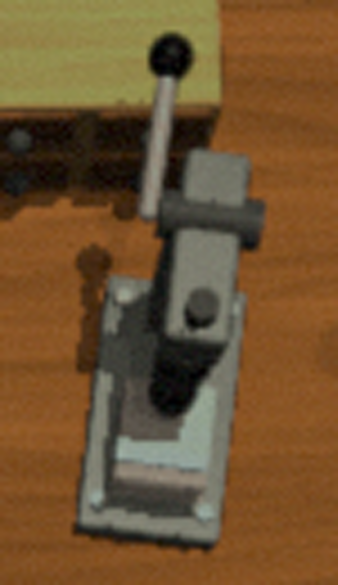

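View pics/c3.png

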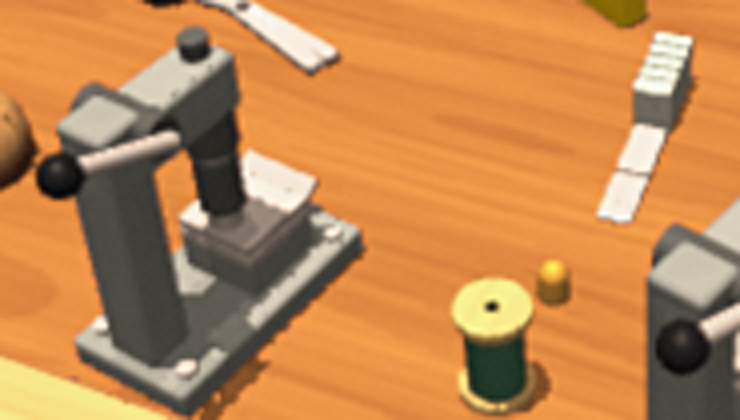

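The crops confirm it: c1 shows the grey blade with its dark line near (262,188), and c2 and c3 show the right press with no blade in its plates. Next I measure both.

```bash
cat > h.py <<'E'
import numpy as np, cv2
from scipy.spatial.transform import Rotation as Ro
from cell import *
def ray(c,uv,z):
    K,R,t=[np.array(c[k]) for k in("camera_matrix","R","t")]
    d=R.T@np.linalg.solve(K,[uv[0],uv[1],1.]); o=-R.T@t
    return o+d*(z-o[2])/d[2]
def proj(c,X):
    K,R,t=[np.array(c[k]) for k in("camera_matrix","R","t")]
    p=K@(R@np.array(X)+t); return p[:2]/p[2]
def crop(uv,s,o): return ((np.array(uv)+.5)/s-.5)+np.array(o)
E
python3 - <<'E'
from h import *
c=calibration("top")
f=lambda uv,z:ray(c,crop(uv,8,(235,165)),z)
tip=(f((196,66),.0035)+f((261,61),.0035))/2
line=(f((208,187),.005)+f((275,180),.005))/2
hf=(f((222,318),.034)+f((295,312),.034))/2; hb=(f((247,517),.034)+f((322,505),.034))/2
print("tip",tip,"line",line,"hf",hf,"hb",hb)
n=np.linalg.norm
print(n(tip[:2]-line[:2]),n(hf[:2]-hb[:2]),n(line[:2]-hf[:2]))
a=lambda d:np.degrees(np.arctan2(d[1],d[0]))
print("yaw",a(tip-hb),a(tip-line),a(hf-hb),"mid",(hf+hb)/2)
g=lambda uv,z:ray(c,crop(uv,4.5,(295,25)),z)
P=[g(u,.018) for u in((80,530),(213,545),(110,280),(242,295))]
print(np.round(P,4)); m1=(P[0]+P[1])/2;m2=(P[2]+P[3])/2
print("yaw",a(m2-m1),a(P[0]-P[1])-90,a(P[2]-P[0]),a(P[3]-P[1]),n(m2-m1),n(P[0]-P[1]),n(P[2]-P[3]))
x=(m2-m1)/n(m2-m1); print("origin",(m1+m2)/2-x*.03,"mouth",(m1+m2)/2-x*.06)
E
```

```text
tip [0.54647068 0.01911225 0.0035    ] line [0.50773462 0.01534022 0.005     ] hf [0.46173274 0.009559   0.034     ] hb [0.40243973 0.00241098 0.034     ]
0.03891928881552891 0.059722315831589726 0.04636372862858067
yaw 6.614257349855662 5.561806217682246 6.874074831027048 mid [0.43208624 0.00598499 0.034     ]
[[ 0.6185 -0.1056  0.018 ]
 [ 0.6088 -0.1795  0.018 ]
 [ 0.7653 -0.1266  0.018 ]
 [ 0.7553 -0.2014  0.018 ]]
yaw -8.321230367841702 -7.459532009355058 -8.129751487535627 -8.512924798364644 0.14818048295096733 0.07447772849961866 0.07546630819587455
origin [ 0.65730221 -0.14894007  0.018     ] mouth [ 0.62761804 -0.14459838  0.018     ]
```

```bash
cat >> h.py <<'E'
def want(yaw, sgn=1):
    # tool x down, tool z = sgn * (world y rotated by yaw)
    x=np.array([0,0,-1.]); z=sgn*np.array([-np.sin(yaw),np.cos(yaw),0]); y=np.cross(z,x)
    return Ro.from_matrix(np.stack([x,y,z],1))
def rel(p,R,p0=None,R0=None):
    s=get_state()
    p0=s["eef_pos"] if p0 is None else np.array(p0); R0=Ro.from_quat(s["ee_rot"]) if R0 is None else R0
    d=R0.inv().apply(np.array(p)-p0)/.1; a=np.degrees((R0.inv()*R).as_rotvec())/30
    print("d",np.round(d,3),"a",np.round(a,3)); return d,a
def st():
    s=get_state(); R=Ro.from_quat(s["ee_rot"]).as_matrix()
    print("t",round(s["t"],2),"p",np.round(s["eef_pos"],4),"x",np.round(R[:,0],3),"z",np.round(R[:,2],3),"F",np.round(s["contact_force"],2),"T",np.round(s["wrist_torque"],2),"w",round(s["width"],3),"q",np.round(s["q"],2))
E
python3 - <<'E'
from h import *
st()
s=get_state();c=calibration("wrist");cam=-c["R"].T@c["t"]
print("cam in tool",Ro.from_quat(s["ee_rot"]).inv().apply(cam-s["eef_pos"]), "fwd",Ro.from_quat(s["ee_rot"]).inv().apply(c["R"][2]))
for sg in(1,-1):
    for p in((.40,.40,.25),(.43,.1,.25),(.442,.007,.2)):
        rel(p,want(np.radians(6.6),sg))
E
```

```text
t 0.15 p [0.1974 0.6188 0.2479] x [-0.001 -0.001 -1.   ] z [ 0.304  0.953 -0.002] F [-0.71  0.27 -0.33] T [ 0.   -0.01  0.01] w 0.996 q [-1.    0.5  -0.43  1.55  0.22  1.14 -0.21]
cam in tool [-0.1358778   0.06706999  0.00074988] fwd [ 9.68379842e-01 -2.49479818e-01 -5.49369344e-04]
d [-0.019 -2.595 -1.469] a [-0.81  -0.003 -0.001]
d [-0.015 -3.792 -4.235] a [-0.81  -0.003 -0.001]
d [ 0.487 -4.189 -5.084] a [-0.81  -0.003 -0.001]
d [-0.019 -2.595 -1.469] a [ 5.19e+00 -1.00e-03  4.00e-03]
d [-0.015 -3.792 -4.235] a [ 5.19e+00 -1.00e-03  4.00e-03]
d [ 0.487 -4.189 -5.084] a [ 5.19e+00 -1.00e-03  4.00e-03]
```

>>> {"op": "step_arm", "data": {
  "targets": [
    {"dy":-0.4,"dz":-0.4,"ax":-0.2,"grip":1},
    {"dy":-0.8,"dz":-0.8,"ax":-0.5,"grip":1},
    {"dy":-1,"dz":-1,"ax":-0.8,"grip":1},
    {"dy":-1,"dz":-1,"ax":-0.8,"grip":1}
  ],
  "force": 55
}}

```text
schema error: expected keys grip, dx, dy, dz, ax, ay, az
```

>>> {"op": "step_arm", "data": {
  "targets": [
    {"dx":0,"dy":-0.5,"dz":-0.5,"ax":-0.2,"ay":0,"az":0,"grip":1},
    {"dx":0,"dy":-0.8,"dz":-0.8,"ax":-0.5,"ay":0,"az":0,"grip":1},
    {"dx":0,"dy":-1,"dz":-1,"ax":-0.8,"ay":0,"az":0,"grip":1}
  ],
  "force": 55
}}

```text
t: 0.45
eef_pos: [0.2633, 0.4911, 0.2479]
ee_rot: [0.525, -0.474, -0.524, -0.473]
contact_force: [1.1, -0.5, 0.5]
width: 1.004
```

```bash
python3 - <<'E'
from h import *
st()
rel((.442,.007,.2),want(np.radians(6.6)))
E
```

```text
t 0.45 p [0.2633 0.4911 0.2479] x [ 0.    -0.002 -1.   ] z [-0.102  0.995 -0.002] F [ 1.08 -0.55  0.52] T [ 0.11  0.01 -0.02] w 1.004 q [-0.72  0.35 -0.51  1.78  0.19  1.06  0.38]
d [ 0.489 -1.286 -4.997] a [-0.026 -0.004 -0.   ]
```

>>> {"op": "step_arm", "data": {
  "targets": [
    {"dx":0,"dy":-0.3,"dz":-0.5,"ax":0,"ay":0,"az":0,"grip":1},
    {"dx":0,"dy":-0.6,"dz":-1,"ax":0,"ay":0,"az":0,"grip":1}
  ]
}}

```text
t: 0.65
eef_pos: [0.3223, 0.4115, 0.2485]
ee_rot: [-0.524, 0.475, 0.524, 0.475]
contact_force: [0.2, 0.9, 1.1]
width: 0.998
```

>>> {"op": "step_arm", "data": {
  "targets": [
    {"dx":0,"dy":-0.2,"dz":-0.5,"ax":0,"ay":0,"az":0,"grip":1},
    {"dx":0,"dy":-0.4,"dz":-1,"ax":0,"ay":0,"az":0,"grip":1}
  ]
}}

```text
t: 0.85
eef_pos: [0.3685, 0.3223, 0.2486]
ee_rot: [-0.523, 0.476, 0.523, 0.476]
contact_force: [0.9, 0.3, 0.9]
width: 0.999
```

>>> {"op": "step_arm", "data": {
  "targets": [
    {"dx":0,"dy":-0.1,"dz":-0.5,"ax":0,"ay":0,"az":0,"grip":1},
    {"dx":0,"dy":-0.2,"dz":-1,"ax":0,"ay":0,"az":0,"grip":1}
  ]
}}

```text
t: 1.05
eef_pos: [0.397, 0.2264, 0.2486]
ee_rot: [-0.523, 0.476, 0.523, 0.476]
contact_force: [1.5, 0.1, -0.4]
width: 1.001
```

>>> {"op": "step_arm", "data": {
  "targets": [
    {"dx":0,"dy":-0.1,"dz":-0.5,"ax":0,"ay":0,"az":0,"grip":1},
    {"dx":0,"dy":-0.1,"dz":-1,"ax":0,"ay":0,"az":0,"grip":1}
  ]
}}

```text
t: 1.25
eef_pos: [0.417, 0.129, 0.2489]
ee_rot: [0.523, -0.475, -0.523, -0.476]
contact_force: [0.5, 0.1, 0.4]
width: 1.0
```

>>> {"op": "step_arm", "data": {
  "targets": [
    {"dx":0.2,"dy":0,"dz":-0.5,"ax":0,"ay":0,"az":0,"grip":1},
    {"dx":0.5,"dy":0,"dz":-1,"ax":0,"ay":0,"az":0,"grip":1},
    {"dx":0.5,"dy":0,"dz":-1,"ax":0,"ay":0,"az":0,"grip":1}
  ]
}}

```text
t: 1.55
eef_pos: [0.4238, 0.0262, 0.1965]
ee_rot: [-0.521, 0.479, 0.522, 0.476]
contact_force: [-0.5, -0.3, 0.4]
width: 0.999
```

```bash
python3 - <<'E'
from h import *
st()
c=calibration("wrist"); im=capture("wrist"); cv2.imwrite("pics/w1.png",im); np.save("w1.npy",c,allow_pickle=True)
for n,p in dict(tip=(.5465,.019,.0035),line=(.5077,.0153,.005),mid=(.432,.006,.034),mouth=(.6276,-.1446,.045)).items(): print(n,proj(c,p))
rel((.442,.007,.2),want(np.radians(6.6)))
E
```

```text
t 1.55 p [0.4238 0.0262 0.1965] x [-0.004 -0.002 -1.   ] z [-0.089  0.996 -0.002] F [-0.48 -0.27  0.36] T [ 0.08  0.06 -0.03] w 0.999 q [ 0.04  0.15 -0.18  2.14  0.04  0.86  1.5 ]
tip [264.36431713 307.49943969]
line [263.54632321 271.53954027]
mid [257.47421303 201.18481938]
mouth [ 78.31803683 395.15918483]
d [-0.036 -0.162 -0.214] a [-0.049 -0.002 -0.009]
```

View pics/w1.png

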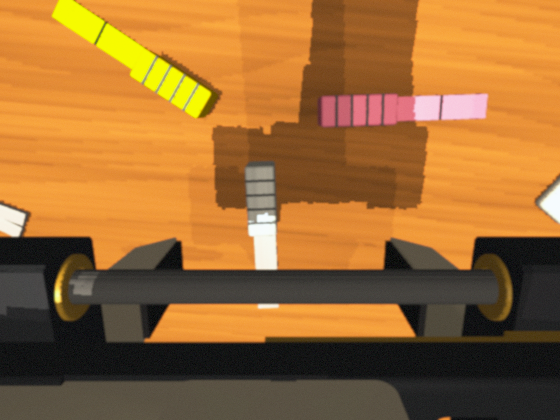

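The wrist view shows the grey blade below: its handle runs from about (260,163) to (262,222) and its tip is at (267,306). I'll refine from this.

```bash
python3 - <<'E'
import cv2
im=cv2.imread("pics/w1.png")
cv2.imwrite("pics/w1c.png",cv2.resize(im[150:320,215:315],None,fx=3.5,fy=3.5,interpolation=cv2.INTER_CUBIC))
E
```

```text
(no output)
```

View pics/w1c.png

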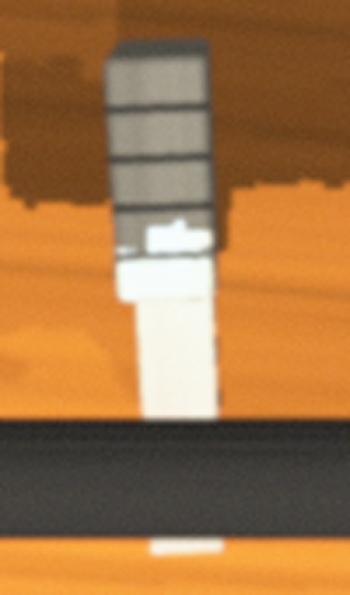

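```bash
python3 - <<'E'
from h import *
c=np.load("w1.npy",allow_pickle=True).item()
f=lambda uv,z:ray(c,crop(uv,3.5,(215,150)),z)
B=[f((107,60),.034),f((207,55),.034)];F=[f((118,300),.034),f((214,297),.034)];T=[f((152,553),.003),f((223,548),.003)]
m=lambda L:(L[0]+L[1])/2
a=lambda d:np.degrees(np.arctan2(d[1],d[0]));n=np.linalg.norm
print(m(B),m(F),m(T),n(m(F)-m(B)),n(B[0]-B[1]),n(F[0]-F[1]),n(T[0]-T[1]), a(m(F)-m(B)),a(m(T)-m(B)), n((m(T)-m(B))[:2]))
E
```

```text
[0.40265841 0.00550983 0.034     ] [0.46105211 0.01201584 0.034     ] [0.54582089 0.02272496 0.003     ] 0.05875501664482142 0.023193952605282963 0.02330967505673787 0.020089820941042735 6.3574733707881155 6.856831217388555 0.14419381366460346
```

```bash
python3 - <<'E'
from h import *
st()
rel((.438,.008,.09),want(np.radians(6.6)))
rel((.438,.008,.026),want(np.radians(6.6)))
E
```

```text
t 1.6 p [0.4239 0.0269 0.1965] x [-0.004 -0.002 -1.   ] z [-0.089  0.996 -0.001] F [-0.78 -1.38  0.1 ] T [-0.04 -0.01  0.01] w 1.004 q [ 0.04  0.15 -0.18  2.14  0.04  0.86  1.5 ]
d [ 1.064 -0.128 -0.199] a [-0.049 -0.002 -0.009]
d [ 1.704 -0.131 -0.199] a [-0.049 -0.002 -0.009]
```

>>> {"op": "step_arm", "data": {
  "targets": [
    {"dx":0.4,"dy":-0.13,"dz":-0.2,"ax":-0.05,"ay":0,"az":0,"grip":1},
    {"dx":0.8,"dy":-0.13,"dz":-0.2,"ax":-0.05,"ay":0,"az":0,"grip":1},
    {"dx":1,"dy":-0.13,"dz":-0.2,"ax":-0.05,"ay":0,"az":0,"grip":1},
    {"dx":1,"dy":-0.13,"dz":-0.2,"ax":-0.05,"ay":0,"az":0,"grip":1},
    {"dx":1,"dy":-0.13,"dz":-0.2,"ax":-0.05,"ay":0,"az":0,"grip":1}
  ]
}}

```text
t: 2.1
eef_pos: [0.4408, 0.0141, 0.0992]
ee_rot: [-0.53, 0.468, 0.53, 0.468]
contact_force: [-0.0, -0.3, 0.2]
width: 0.999
```

```bash
python3 - <<'E'
from h import *
st()
rel((.438,.008,.026),want(np.radians(6.6)))
c=calibration("wrist"); im=capture("wrist"); cv2.imwrite("pics/w2.png",im)
print(proj(c,(.432,.008,.034)))
E
```

```text
t 2.1 p [0.4408 0.0141 0.0992] x [-0.     0.001 -1.   ] z [-0.124  0.992  0.001] F [-0.05 -0.29  0.22] T [0.04 0.03 0.  ] w 0.999 q [ 0.05  0.34 -0.16  2.18  0.09  0.63  1.52]
d [ 0.732  0.035 -0.058] a [ 0.017  0.001 -0.   ]
[272.8762127  214.10139902]
```

View pics/w2.png

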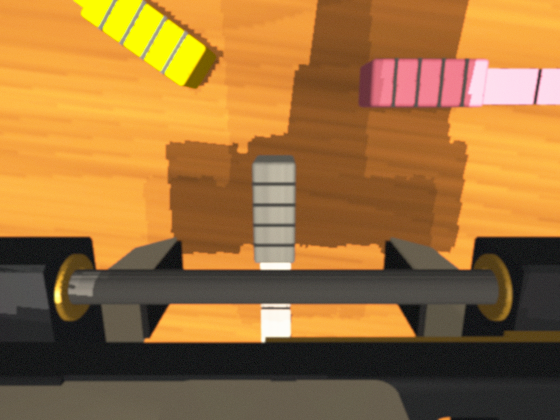

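>>> {"op": "step_arm", "data": {
  "targets": [
    {"dx":0.3,"dy":0.03,"dz":-0.06,"ax":0.02,"ay":0,"az":0,"grip":1},
    {"dx":0.5,"dy":0.03,"dz":-0.06,"ax":0.02,"ay":0,"az":0,"grip":1},
    {"dx":0.65,"dy":0.03,"dz":-0.06,"ax":0.02,"ay":0,"az":0,"grip":1},
    {"dx":0.73,"dy":0.03,"dz":-0.06,"ax":0.02,"ay":0,"az":0,"grip":1},
    {"dx":0.73,"dy":0.03,"dz":-0.06,"ax":0.02,"ay":0,"az":0,"grip":1},
    {"dx":0.73,"dy":0.03,"dz":-0.06,"ax":0.02,"ay":0,"az":0,"grip":1}
  ]
}}

```text
t: 2.75
eef_pos: [0.4392, 0.0067, 0.0267]
ee_rot: [0.528, -0.471, -0.527, -0.472]
contact_force: [1.2, 0.7, 0.4]
width: 1.0
```

```bash
python3 - <<'E'
from h import *
st()
c=calibration("wrist"); im=capture("wrist"); cv2.imwrite("pics/w3.png",im)
E
```

```text
t 2.75 p [0.4392 0.0067 0.0267] x [ 0.002  0.    -1.   ] z [-0.112  0.994 -0.   ] F [1.18 0.69 0.42] T [-0.01 -0.02  0.03] w 1.0 q [ 0.03  0.49 -0.12  2.21  0.13  0.45  1.48]
```

View pics/w3.png

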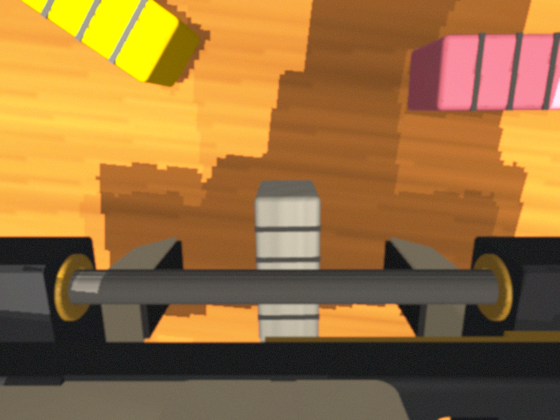

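The handle, centred at about (288,260), sits midway between the pads and square to them. Closing the gripper.

>>> {"op": "step_arm", "data": {
  "targets": [
    {"dx":0.02,"dy":0,"dz":0,"ax":0,"ay":0,"az":0,"grip":0.5},
    {"dx":0.02,"dy":0,"dz":0,"ax":0,"ay":0,"az":0,"grip":0.2},
    {"dx":0.02,"dy":0,"dz":0,"ax":0,"ay":0,"az":0,"grip":0},
    {"dx":0.02,"dy":0,"dz":0,"ax":0,"ay":0,"az":0,"grip":0},
    {"dx":0.02,"dy":0,"dz":0,"ax":0,"ay":0,"az":0,"grip":0},
    {"dx":0.02,"dy":0,"dz":0,"ax":0,"ay":0,"az":0,"grip":0},
    {"dx":0.02,"dy":0,"dz":0,"ax":0,"ay":0,"az":0,"grip":0},
    {"dx":0.02,"dy":0,"dz":0,"ax":0,"ay":0,"az":0,"grip":0}
  ],
  "force": 58
}}

```text
t: 3.6
eef_pos: [0.4382, 0.0065, 0.0237]
ee_rot: [-0.527, 0.471, 0.527, 0.471]
contact_force: [-0.6, -0.4, -0.1]
width: 0.354
```

```bash
python3 - <<'E'
from h import *
st()
E
```

```text
t 3.6 p [0.4382 0.0065 0.0237] x [-0.  0. -1.] z [-0.111  0.994  0.   ] F [-0.58 -0.36 -0.14] T [0.05 0.02 0.05] w 0.354 q [ 0.03  0.5  -0.12  2.21  0.13  0.44  1.48]
```

>>> {"op": "step_arm", "data": {
  "targets": [
    {"dx":0,"dy":0,"dz":0,"ax":0,"ay":0,"az":0,"grip":0},
    {"dx":0,"dy":0,"dz":0,"ax":0,"ay":0,"az":0,"grip":0},
    {"dx":0,"dy":0,"dz":0,"ax":0,"ay":0,"az":0,"grip":0},
    {"dx":0,"dy":0,"dz":0,"ax":0,"ay":0,"az":0,"grip":0}
  ]
}}

```text
t: 4.0
eef_pos: [0.4382, 0.0066, 0.0237]
ee_rot: [-0.527, 0.471, 0.527, 0.471]
contact_force: [0.2, 1.4, -0.6]
width: 0.258
```

```bash
python3 - <<'E'
from h import *
st()
E
```

```text
t 4.0 p [0.4382 0.0066 0.0237] x [-0.  0. -1.] z [-0.112  0.994  0.   ] F [ 0.18  1.36 -0.59] T [ 0.2   0.02 -0.04] w 0.258 q [ 0.03  0.5  -0.12  2.21  0.13  0.44  1.48]
```

Grip width 0.258 × 92 = 23.7 mm, which matches the 24 mm handle. Lifting.

>>> {"op": "step_arm", "data": {
  "targets": [
    {"dx":-0.2,"dy":0,"dz":0,"ax":0,"ay":0,"az":0,"grip":0},
    {"dx":-0.5,"dy":0,"dz":0,"ax":0,"ay":0,"az":0,"grip":0},
    {"dx":-0.8,"dy":0,"dz":0,"ax":0,"ay":0,"az":0,"grip":0},
    {"dx":-0.8,"dy":0,"dz":0,"ax":0,"ay":0,"az":0,"grip":0}
  ]
}}

```text
t: 4.4
eef_pos: [0.4408, 0.0064, 0.1068]
ee_rot: [0.529, -0.47, -0.525, -0.473]
contact_force: [1.4, -0.1, -1.1]
width: 0.259
```

```bash
python3 - <<'E'
from h import *
st()
rel((.495,-.1255,.10),want(np.radians(-8.2)))
cv2.imwrite("pics/top2.png",capture("top"))
E
```

```text
t 4.4 p [0.4408 0.0064 0.1068] x [ 0.006  0.    -1.   ] z [-0.111  0.994 -0.001] F [ 1.36 -0.14 -1.13] T [ 0.03 -0.08 -0.04] w 0.259 q [ 0.06  0.32 -0.16  2.18  0.09  0.64  1.53]
d [ 0.071 -0.391 -1.371] a [0.486 0.    0.012]
```

View pics/top2.png

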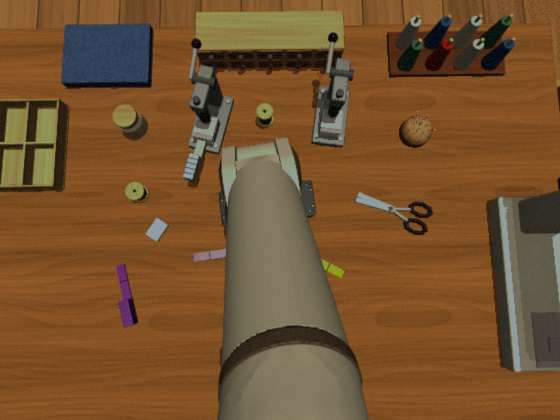

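>>> {"op": "step_arm", "data": {
  "targets": [
    {"dx":0,"dy":-0.1,"dz":-0.3,"ax":0.1,"ay":0,"az":0,"grip":0},
    {"dx":0,"dy":-0.2,"dz":-0.6,"ax":0.3,"ay":0,"az":0,"grip":0},
    {"dx":0,"dy":-0.3,"dz":-0.9,"ax":0.49,"ay":0,"az":0,"grip":0},
    {"dx":0,"dy":-0.3,"dz":-0.9,"ax":0.49,"ay":0,"az":0,"grip":0},
    {"dx":0,"dy":-0.3,"dz":-0.9,"ax":0.49,"ay":0,"az":0,"grip":0},
    {"dx":0,"dy":-0.3,"dz":-0.9,"ax":0.49,"ay":0,"az":0,"grip":0}
  ]
}}

```text
t: 5.05
eef_pos: [0.4767, -0.0786, 0.1026]
ee_rot: [-0.462, 0.535, 0.464, 0.534]
contact_force: [0.5, 0.5, -0.9]
width: 0.261
```

```bash
python3 - <<'E'
from h import *
st()
rel((.495,-.1255,.10),want(np.radians(-8.2)))
E
```

```text
t 5.05 p [ 0.4767 -0.0786  0.1026] x [-0.003  0.001 -1.   ] z [0.143 0.99  0.   ] F [ 0.45  0.49 -0.86] T [ 0.01  0.04 -0.  ] w 0.261 q [ 0.17  0.39 -0.07  2.08  0.04  0.67  1.5 ]
d [ 0.025 -0.248 -0.439] a [-0.     0.001 -0.005]
```

>>> {"op": "step_arm", "data": {
  "targets": [
    {"dx":0,"dy":-0.1,"dz":-0.3,"ax":0,"ay":0,"az":0,"grip":0},
    {"dx":0.2,"dy":-0.15,"dz":-0.44,"ax":0,"ay":0,"az":0,"grip":0},
    {"dx":0.33,"dy":-0.15,"dz":-0.44,"ax":0,"ay":0,"az":0,"grip":0},
    {"dx":0.33,"dy":-0.15,"dz":-0.44,"ax":0,"ay":0,"az":0,"grip":0},
    {"dx":0.33,"dy":-0.15,"dz":-0.44,"ax":0,"ay":0,"az":0,"grip":0},
    {"dx":0.33,"dy":-0.15,"dz":-0.44,"ax":0,"ay":0,"az":0,"grip":0}
  ]
}}

```text
t: 5.65
eef_pos: [0.4868, -0.124, 0.0711]
ee_rot: [-0.463, 0.534, 0.463, 0.535]
contact_force: [0.4, -0.5, -1.7]
width: 0.26
```

```bash
python3 - <<'E'
from h import *
st()
for n in("scene","top","wrist"):
    np.save(n+"3.npy",calibration(n),allow_pickle=True); cv2.imwrite(f"pics/{n}3.png",capture(n))
b=cv2.imread("pics/scene3.png");a=cv2.imread("pics/top3.png")
cv2.imwrite("pics/d1.png",cv2.resize(b[185:295,150:340],None,fx=4,fy=4,interpolation=cv2.INTER_CUBIC))
cv2.imwrite("pics/d2.png",cv2.resize(a[60:220,240:380],None,fx=3.7,fy=3.7,interpolation=cv2.INTER_CUBIC))
E
```

```text
t 5.65 p [ 0.4868 -0.124   0.0711] x [ 0.     0.001 -1.   ] z [0.142 0.99  0.001] F [ 0.37 -0.53 -1.72] T [ 0.03  0.01 -0.03] w 0.26 q [ 0.24  0.47 -0.06  2.05  0.04  0.62  1.59]
```

View pics/d1.png

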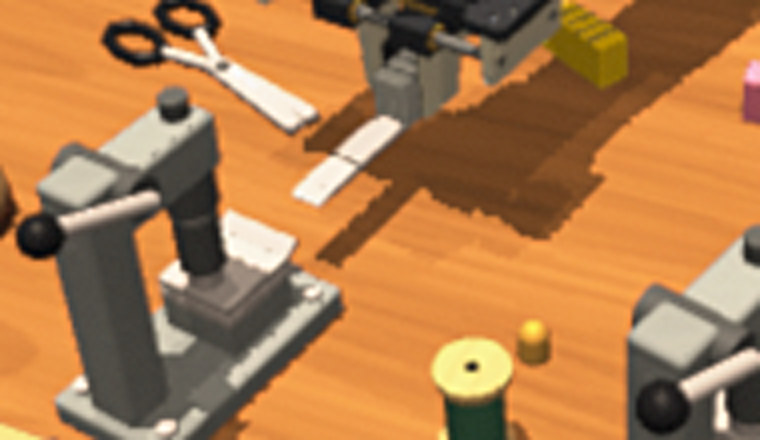

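View pics/d2.png

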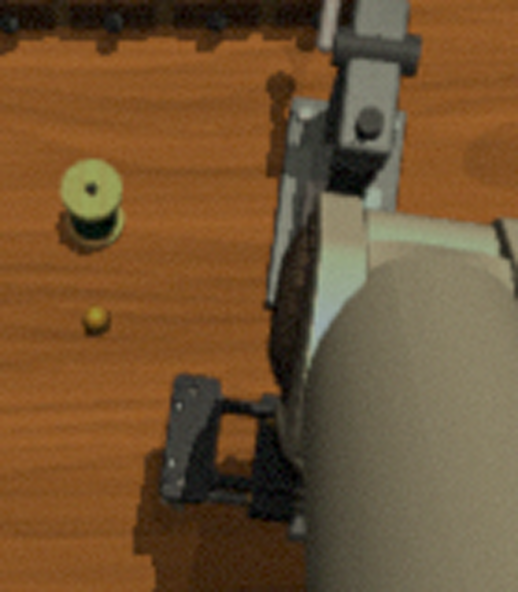

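View pics/wrist3.png

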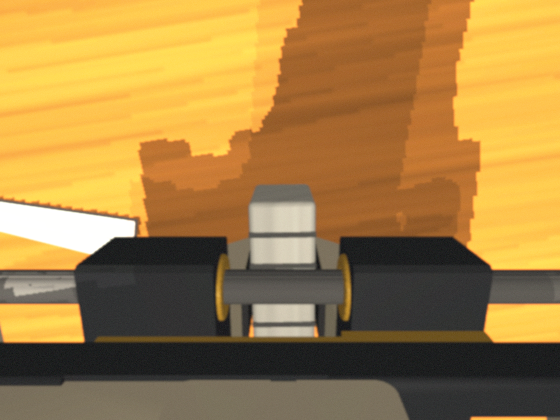

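```bash
python3 - <<'E'
from h import *
c=calibration("scene")
g=lambda uv,z:ray(c,crop(uv,4,(145,200)),z)
a=lambda d:np.degrees(np.arctan2(d[1],d[0]));n=np.linalg.norm
FL,BL,BR=g((361,238),.018),g((190,398),.018),g((80,345),.018)
print(FL,BL,BR,n(FL-BL),n(BL-BR),a(BL-FL),a(BL-BR)-90)
x=(BL-FL)/n(BL-FL); y=np.array([-x[1],x[0],0])
o=(BL+FL)/2-.03*x-.04*y; print("origin",o,"mouth",o-.03*x)
# projected model for check, both views
ct=calibration("top")
for nm,oo,yw in(("top-est",np.array([.6573,-.149]),-8.2),("scene-est",o[:2],a(x))):
    X=np.array([np.cos(np.radians(yw)),np.sin(np.radians(yw))]);Y=np.array([-X[1],X[0]])
    for px,py,pz in((-.045,.04,.018),(-.045,-.04,.018),(.105,.04,.018),(.105,-.04,.018)):
        w=[*(oo+px*X+py*Y),pz]
        print(nm,(px,py,pz),"c3",np.round((proj(c,w)-[145,200]+.5)*4-.5),"c2",np.round((proj(ct,w)-[295,25]+.5)*4.5-.5))
d=lambda uv,z:ray(c,crop(uv,4,(150,185)),z)
T=[d((294,192),.047),d((321,204),.047)];L=[d((334,151),.05),d((362,163),.05)]
T=(T[0]+T[1])/2;L=(L[0]+L[1])/2
print("tip",T,"line",L,n((T-L)[:2]),a(T-L))
st()
E
```

```text
[ 0.63255434 -0.095359    0.018     ] [ 0.77005838 -0.11762239  0.018     ] [ 0.76178904 -0.19250912  0.018     ] 0.13929472058713185 0.07534191739094818 -9.196995036040956 -6.301334297060535
origin [ 0.66529884 -0.1411816   0.018     ] mouth [ 0.6356845  -0.13638672  0.018     ]
top-est (-0.045, 0.04, 0.018) c3 [362. 219.] c2 [ 75. 530.]
top-est (-0.045, -0.04, 0.018) c3 [254. 172.] c2 [218. 548.]
top-est (0.105, 0.04, 0.018) c3 [182. 390.] c2 [106. 277.]
top-est (0.105, -0.04, 0.018) c3 [ 70. 331.] c2 [246. 295.]
scene-est (-0.045, 0.04, 0.018) c3 [367. 232.] c2 [ 60. 515.]
scene-est (-0.045, -0.04, 0.018) c3 [260. 183.] c2 [202. 535.]
scene-est (0.105, 0.04, 0.018) c3 [183. 405.] c2 [ 95. 263.]
scene-est (0.105, -0.04, 0.018) c3 [ 71. 343.] c2 [235. 283.]
tip [ 0.59241204 -0.1372712   0.047     ] line [ 0.55324986 -0.13211718  0.05      ] 0.039499871532286394 -7.49743681968513
t 5.8 p [ 0.487  -0.1247  0.0713] x [ 0.001 -0.    -1.   ] z [0.143 0.99  0.   ] F [ 0.41 -0.55 -1.52] T [0.   0.08 0.  ] w 0.259 q [ 0.24  0.47 -0.05  2.05  0.04  0.62  1.59]
```

```bash
python3 - <<'E'
from h import *
b=cv2.imread("pics/scene3.png");S=6;off=(158,230);im=cv2.resize(b[230:305,158:240],None,fx=S,fy=S,interpolation=cv2.INTER_CUBIC)
c=calibration("scene")
yw=-8.2;oo=np.array([.6573,-.149])
X=np.array([np.cos(np.radians(yw)),np.sin(np.radians(yw))]);Y=np.array([-X[1],X[0]])
for z,col in((.018,(0,255,0)),(0,(255,0,0))):
    P=[proj(c,[*(oo+px*X+py*Y),z]) for px,py in((-.045,.04),(-.045,-.04),(.105,-.04),(.105,.04))]
    P=np.int32([(p-off+.5)*S-.5 for p in P]);cv2.polylines(im,[P],True,col,1)
cv2.imwrite("pics/e1.png",im)
a=cv2.imread("pics/top0.png");off=(305,65);im=cv2.resize(a[65:155,305:360],None,fx=S,fy=S,interpolation=cv2.INTER_CUBIC)
c=calibration("top")
for z,col in((.018,(0,255,0)),(0,(255,0,0))):
    P=[proj(c,[*(oo+px*X+py*Y),z]) for px,py in((-.045,.04),(-.045,-.04),(.105,-.04),(.105,.04))]
    P=np.int32([(p-off+.5)*S-.5 for p in P]);cv2.polylines(im,[P],True,col,1)
cv2.imwrite("pics/e2.png",im)
E
```

```text
(no output)
```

View pics/e1.png

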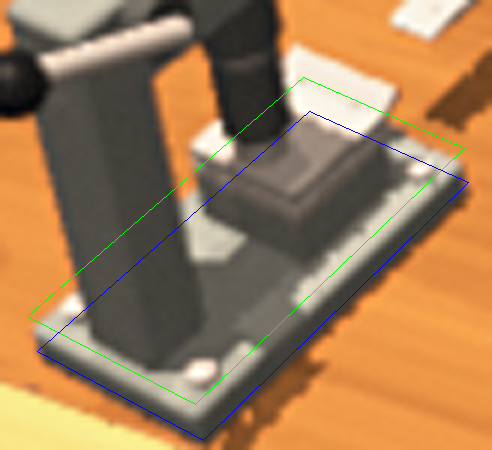

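View pics/e2.png

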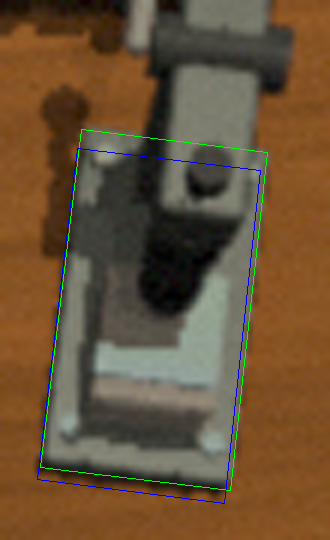

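```bash
python3 - <<'E'
from h import *
cs,ct=calibration("scene"),calibration("top")
s=lambda uv,z:ray(cs,crop(uv,6,(158,230)),z)
t=lambda uv,z:ray(ct,crop(uv,6,(305,65)),z)
a=lambda d:np.degrees(np.arctan2(d[1],d[0]));n=np.linalg.norm
for nm,A,B in(("scene lip",s((300,45),.0553),s((400,95),.0553)),("top up",t((97,373),.0553),t((212,388),.0553)),("top low",t((92,397),.0373),t((212,411),.0373))):
    print(nm,(A+B)/2,n(A-B),a(B-A)-90,a(A-B)-90)
for nm,P in(("FL",(462,160)),("BL",(196,412)),("BR",(36,333))): print(nm,s(P,.018))
S=10
a0=cv2.imread("pics/top0.png")[100:150,305:360]; cv2.imwrite("pics/e3.png",cv2.resize(a0,None,fx=S,fy=S,interpolation=cv2.INTER_CUBIC))
b0=cv2.imread("pics/scene3.png")[215:275,175:240]; cv2.imwrite("pics/e4.png",cv2.resize(b0,None,fx=S,fy=S,interpolation=cv2.INTER_CUBIC))
E
```

```text
scene lip [ 0.63135093 -0.1410654   0.0553    ] 0.050843230323237544 -11.510449021084966 -191.51044902108498
top up [ 0.64228386 -0.14674092  0.0553    ] 0.046783995911196065 -188.5235205615016 -8.523520561501613
top low [ 0.63857898 -0.14786404  0.0373    ] 0.04962373703322817 -187.7070767597245 -7.707076759724501
FL [ 0.624508   -0.10067622  0.018     ]
BL [ 0.76957683 -0.12252246  0.018     ]
BR [ 0.76077901 -0.19596434  0.018     ]
```

View pics/e3.png

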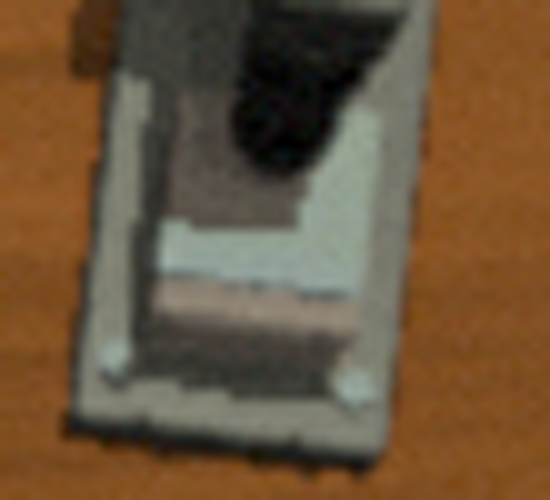

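View pics/e4.png

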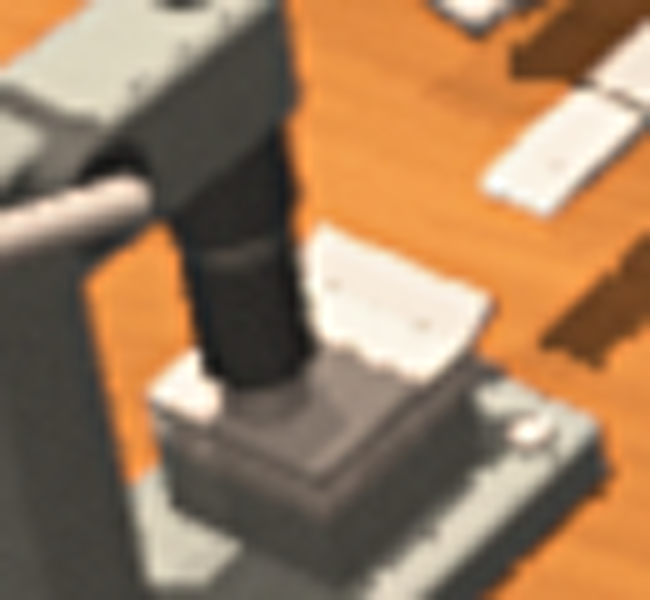

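>>> {"op": "step_arm", "data": {
  "targets": [
    {"dx":0.01,"dy":-0.05,"dz":0.01,"ax":0,"ay":0,"az":0,"grip":0},
    {"dx":0.02,"dy":-0.15,"dz":0.01,"ax":0,"ay":0,"az":0,"grip":0},
    {"dx":0.02,"dy":-0.25,"dz":0.01,"ax":0,"ay":0,"az":0,"grip":0},
    {"dx":0.02,"dy":-0.25,"dz":0.01,"ax":0,"ay":0,"az":0,"grip":0},
    {"dx":0.02,"dy":-0.25,"dz":0.01,"ax":0,"ay":0,"az":0,"grip":0},
    {"dx":0.02,"dy":-0.25,"dz":0.01,"ax":0,"ay":0,"az":0,"grip":0}
  ],
  "force": 60
}}

```text
t: 6.4
eef_pos: [0.5109, -0.1279, 0.0684]
ee_rot: [-0.462, 0.535, 0.463, 0.535]
contact_force: [-0.0, 0.1, -0.8]
width: 0.257
```

```bash
python3 - <<'E'
from h import *
st()
b=capture("scene");cv2.imwrite("pics/scene4.png",b)
cv2.imwrite("pics/e5.png",cv2.resize(b[200:280,175:270],None,fx=7,fy=7,interpolation=cv2.INTER_CUBIC))
st()
E
```

```text
t 6.4 p [ 0.5109 -0.1279  0.0684] x [-0.001  0.    -1.   ] z [0.144 0.99  0.   ] F [-0.03  0.05 -0.78] T [ 0.04  0.   -0.05] w 0.257 q [ 0.24  0.51 -0.05  1.99  0.04  0.64  1.58]
t 6.45 p [ 0.5109 -0.128   0.0685] x [-0.001  0.    -1.   ] z [0.145 0.99  0.   ] F [-0.3   0.39 -0.6 ] T [0.06 0.03 0.02] w 0.254 q [ 0.24  0.51 -0.05  1.99  0.04  0.64  1.58]
```

View pics/e5.png

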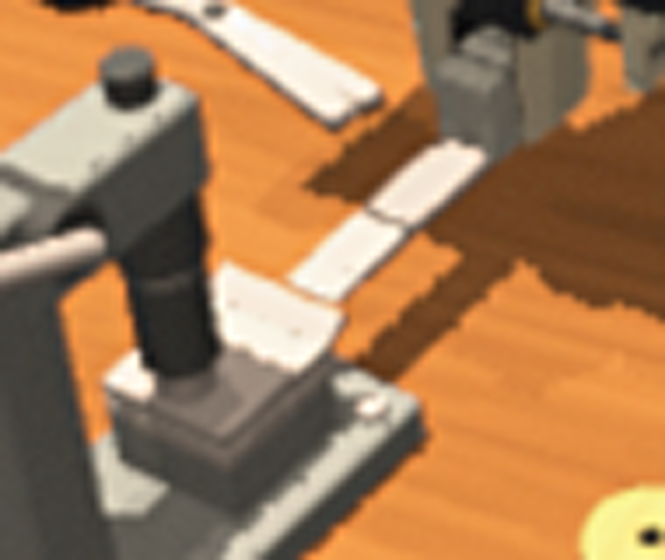

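```bash
python3 - <<'E'
from h import *
c=calibration("scene");s=lambda uv,z:ray(c,crop(uv,7,(175,200)),z)
L=(s((368,208),.0502)+s((406,227),.0502))/2;T=(s((290,279),.0472)+s((334,302),.0472))/2
A,B=s((227,263),.0553),s((345,316),.0553);M=(A+B)/2
yw=np.radians(-8.2);X=np.array([np.cos(yw),np.sin(yw),0]);Y=np.array([-X[1],X[0],0])
print(L,T,M,np.linalg.norm(A-B),np.linalg.norm((T-L)[:2]))
for n,p in(("L",L),("T",T)): print(n,(p-M)@X,(p-M)@Y)
E
```

```text
[ 0.58163337 -0.1341677   0.0502    ] [ 0.62036955 -0.14014906  0.0472    ] [ 0.63084436 -0.14263397  0.0553    ] 0.04953398904996877 0.039195255141836007
L -0.049915403076064895 0.00136080228280785
T -0.010722141433222504 0.0009654955293602046
```

Scene view: lateral offset is 1 mm, yaw within 0.6°, the line 50 mm short of the lip edge. Now pushing in slowly.

>>> {"op": "step_arm", "data": {
  "targets": [
    {"dx":-0.005,"dy":-0.03,"dz":-0.01,"ax":0,"ay":0,"az":0,"grip":0},
    {"dx":-0.005,"dy":-0.06,"dz":-0.01,"ax":0,"ay":0,"az":0,"grip":0},
    {"dx":-0.005,"dy":-0.09,"dz":-0.01,"ax":0,"ay":0,"az":0,"grip":0},
    {"dx":-0.005,"dy":-0.12,"dz":-0.01,"ax":0,"ay":0,"az":0,"grip":0},
    {"dx":-0.005,"dy":-0.15,"dz":-0.01,"ax":0,"ay":0,"az":0,"grip":0},
    {"dx":-0.005,"dy":-0.18,"dz":-0.01,"ax":0,"ay":0,"az":0,"grip":0},
    {"dx":-0.005,"dy":-0.2,"dz":-0.01,"ax":0,"ay":0,"az":0,"grip":0}
  ]
}}

```text
t: 7.15
eef_pos: [0.5314, -0.1318, 0.0692]
ee_rot: [-0.463, 0.535, 0.463, 0.535]
contact_force: [-0.2, -0.6, -1.3]
width: 0.255
```

>>> {"op": "step_arm", "data": {
  "targets": [
    {"dx":0,"dy":-0.02,"dz":0,"ax":0,"ay":0,"az":0,"grip":0},
    {"dx":0,"dy":-0.04,"dz":0,"ax":0,"ay":0,"az":0,"grip":0},
    {"dx":0,"dy":-0.06,"dz":0,"ax":0,"ay":0,"az":0,"grip":0}
  ]
}}

```text
t: 7.45
eef_pos: [0.5354, -0.1325, 0.0685]
ee_rot: [-0.462, 0.536, 0.463, 0.534]
contact_force: [-2.7, 1.5, -3.4]
width: 0.257
```

>>> {"op": "step_arm", "data": {
  "targets": [
    {"dx":0,"dy":-0.02,"dz":0,"ax":0,"ay":0,"az":0,"grip":0},
    {"dx":0,"dy":-0.04,"dz":0,"ax":0,"ay":0,"az":0,"grip":0},
    {"dx":0,"dy":-0.06,"dz":0,"ax":0,"ay":0,"az":0,"grip":0}
  ]
}}

```text
t: 7.75
eef_pos: [0.5392, -0.1331, 0.068]
ee_rot: [-0.46, 0.537, 0.465, 0.533]
contact_force: [-12.3, 1.1, 4.2]
width: 0.253
```

```bash
python3 - <<'E'
from h import *
st()
b=capture("scene");cv2.imwrite("pics/scene5.png",b)
cv2.imwrite("pics/e6.png",cv2.resize(b[200:280,175:270],None,fx=7,fy=7,interpolation=cv2.INTER_CUBIC))
E
```

```text
t 7.75 p [ 0.5392 -0.1331  0.068 ] x [-0.008  0.001 -1.   ] z [0.145 0.989 0.   ] F [-12.33   1.08   4.21] T [0.39 2.45 0.02] w 0.253 q [ 0.23  0.55 -0.05  1.92  0.04  0.68  1.58]
```

View pics/e6.png

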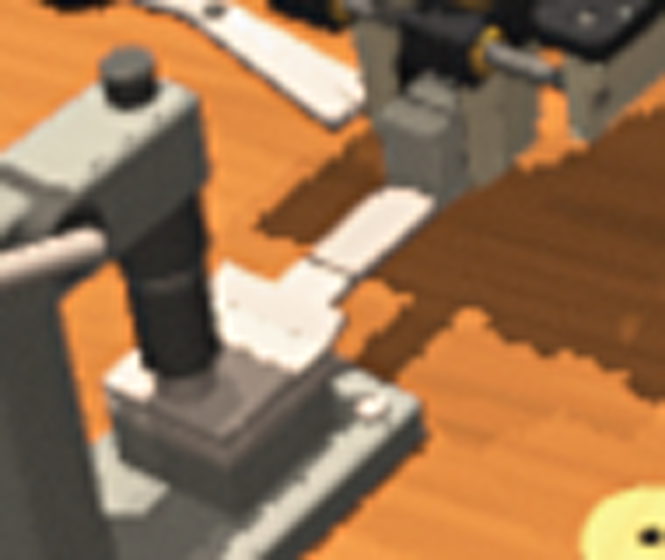

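>>> {"op": "step_arm", "data": {
  "targets": [
    {"dx":-0.01,"dy":-0.02,"dz":0,"ax":0,"ay":0,"az":-0.015,"grip":0},
    {"dx":-0.01,"dy":-0.04,"dz":0,"ax":0,"ay":0,"az":-0.015,"grip":0},
    {"dx":-0.01,"dy":-0.06,"dz":0,"ax":0,"ay":0,"az":-0.015,"grip":0}
  ]
}}

```text
t: 8.1
eef_pos: [0.5451, -0.1339, 0.0686]
ee_rot: [-0.462, 0.535, 0.462, 0.535]
contact_force: [-9.2, 1.2, -1.5]
width: 0.26
```

```bash
python3 -c "
from h import *
st()"
```

```text
t 8.1 p [ 0.5451 -0.1339  0.0686] x [-0.  0. -1.] z [0.145 0.989 0.   ] F [-9.21  1.21 -1.49] T [0.27 2.14 0.02] w 0.26 q [ 0.23  0.55 -0.05  1.91  0.04  0.68  1.58]
```

>>> {"op": "step_arm", "data": {
  "targets": [
    {"dx":0,"dy":-0.02,"dz":0,"ax":0,"ay":0,"az":0,"grip":0},
    {"dx":0,"dy":-0.04,"dz":0,"ax":0,"ay":0,"az":0,"grip":0},
    {"dx":0,"dy":-0.06,"dz":0,"ax":0,"ay":0,"az":0,"grip":0},
    {"dx":0,"dy":-0.08,"dz":0,"ax":0,"ay":0,"az":0,"grip":0}
  ]
}}

```text
t: 8.5
eef_pos: [0.5466, -0.1335, 0.0679]
ee_rot: [-0.459, 0.538, 0.466, 0.532]
contact_force: [-28.6, 6.4, 12.7]
width: 0.257
```

```bash
python3 - <<'E'
from h import *
st()
b=capture("scene");cv2.imwrite("pics/scene6.png",b)
cv2.imwrite("pics/e7.png",cv2.resize(b[200:280,175:270],None,fx=7,fy=7,interpolation=cv2.INTER_CUBIC))
E
```

```text
t 8.5 p [ 0.5466 -0.1335  0.0679] x [-0.013  0.003 -1.   ] z [0.144 0.99  0.001] F [-28.61   6.4   12.73] T [1.18 5.02 0.16] w 0.257 q [ 0.23  0.56 -0.05  1.9   0.04  0.7   1.58]
```

View pics/e7.png

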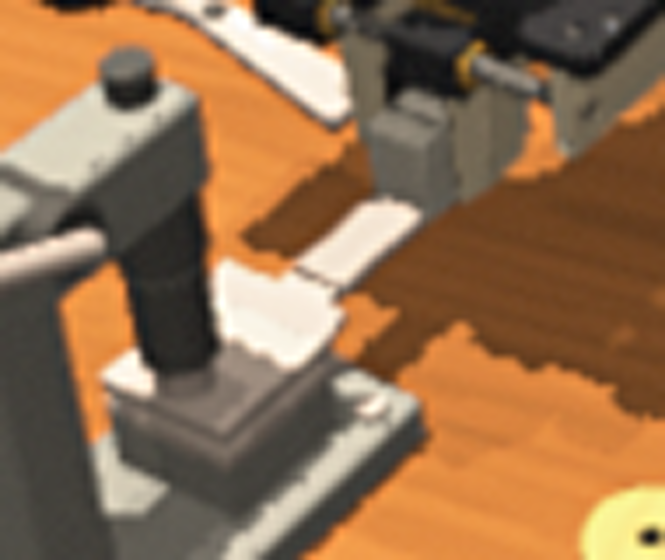

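The push rose to 28 N with the nose tipping slightly down. I ease off, level it and raise it a little.

>>> {"op": "step_arm", "data": {
  "targets": [
    {"dx":-0.015,"dy":0.03,"dz":0,"ax":0,"ay":0,"az":-0.025,"grip":0},
    {"dx":-0.015,"dy":0.03,"dz":0,"ax":0,"ay":0,"az":-0.025,"grip":0},
    {"dx":-0.015,"dy":0.03,"dz":0,"ax":0,"ay":0,"az":-0.025,"grip":0}
  ]
}}

```text
t: 8.85
eef_pos: [0.5508, -0.1346, 0.0701]
ee_rot: [-0.466, 0.531, 0.459, 0.538]
contact_force: [-4.9, 1.1, -8.8]
width: 0.258
```

```bash
python3 -c "
from h import *
st()"
```

```text
t 8.85 p [ 0.5508 -0.1346  0.0701] x [ 0.015 -0.002 -1.   ] z [0.144 0.99  0.   ] F [-4.87  1.05 -8.81] T [0.31 1.74 0.02] w 0.258 q [ 0.23  0.55 -0.05  1.91  0.04  0.67  1.58]
```

>>> {"op": "step_arm", "data": {
  "targets": [
    {"dx":0.008,"dy":0,"dz":0,"ax":0,"ay":0,"az":0.02,"grip":0},
    {"dx":0.008,"dy":-0.02,"dz":0,"ax":0,"ay":0,"az":0.02,"grip":0},
    {"dx":0.008,"dy":-0.03,"dz":0,"ax":0,"ay":0,"az":0.02,"grip":0},
    {"dx":0.008,"dy":-0.03,"dz":0,"ax":0,"ay":0,"az":0.02,"grip":0}
  ]
}}

```text
t: 9.25
eef_pos: [0.5569, -0.1356, 0.0708]
ee_rot: [-0.465, 0.533, 0.46, 0.537]
contact_force: [-5.0, 0.7, -8.5]
width: 0.261
```

```bash
python3 - <<'E'
from h import *
st()
b=capture("scene");cv2.imwrite("pics/scene7.png",b)
cv2.imwrite("pics/e8.png",cv2.resize(b[210:270,185:250],None,fx=9,fy=9,interpolation=cv2.INTER_CUBIC))
E
```

```text
t 9.25 p [ 0.5569 -0.1356  0.0708] x [ 0.01  -0.001 -1.   ] z [ 0.144  0.99  -0.   ] F [-5.    0.67 -8.47] T [0.27 1.63 0.02] w 0.261 q [ 0.23  0.56 -0.05  1.89  0.04  0.68  1.58]
```

View pics/e8.png

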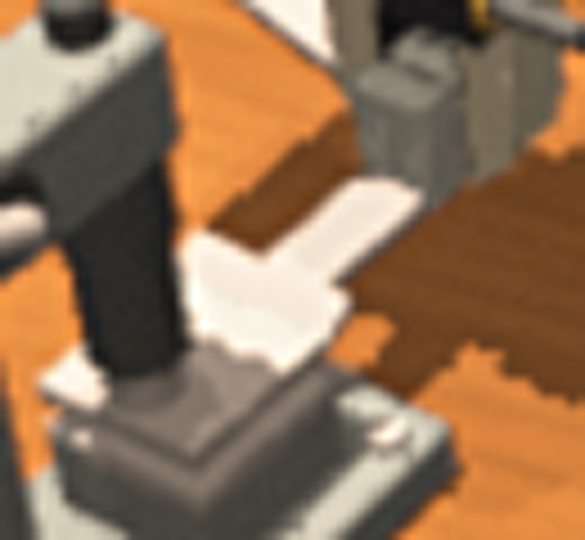

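>>> {"op": "step_arm", "data": {
  "targets": [
    {"dx":0.008,"dy":0,"dz":0,"ax":0,"ay":0,"az":0.01,"grip":0},
    {"dx":0.015,"dy":0,"dz":0,"ax":0,"ay":0,"az":0.02,"grip":0},
    {"dx":0.015,"dy":0,"dz":0,"ax":0,"ay":0,"az":0.02,"grip":0}
  ]
}}

```text
t: 9.6
eef_pos: [0.5572, -0.1357, 0.0696]
ee_rot: [-0.463, 0.535, 0.462, 0.535]
contact_force: [-3.7, 0.7, -7.6]
width: 0.258
```

```bash
python3 - <<'E'
from h import *
st()
np.save("w8.npy",calibration("wrist"),allow_pickle=True)
cv2.imwrite("pics/w8.png",capture("wrist"));cv2.imwrite("pics/top8.png",capture("top"))
b=capture("scene");cv2.imwrite("pics/scene8.png",b)
cv2.imwrite("pics/e9.png",cv2.resize(b[210:270,185:250],None,fx=9,fy=9,interpolation=cv2.INTER_CUBIC))
E
```

```text
t 9.6 p [ 0.5572 -0.1357  0.0696] x [ 0. -0. -1.] z [ 0.144  0.99  -0.   ] F [-3.7   0.74 -7.61] T [ 0.22  1.48 -0.  ] w 0.258 q [ 0.23  0.57 -0.05  1.88  0.04  0.7   1.58]
```

View pics/e9.png

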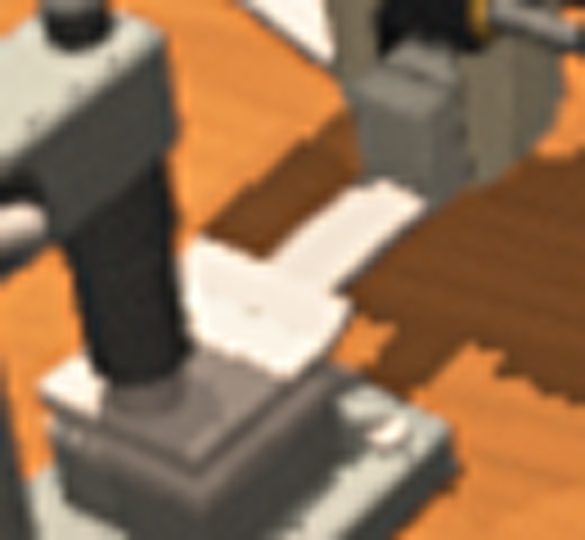

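View pics/w8.png

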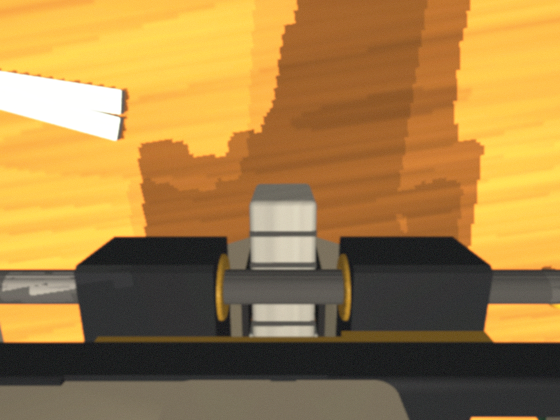

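View pics/top8.png

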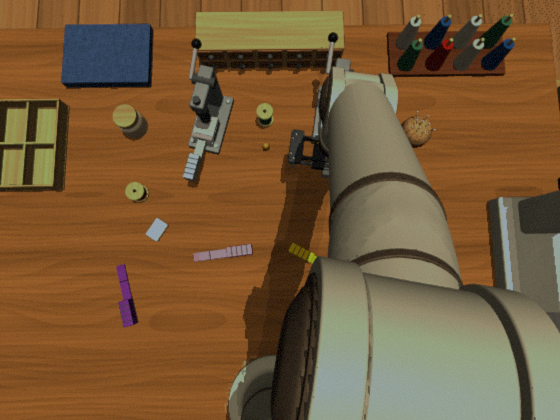

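>>> {"op": "step_arm", "data": {
  "targets": [
    {"dx":0.004,"dy":0,"dz":0,"ax":0,"ay":0,"az":0,"grip":0},
    {"dx":0.008,"dy":0,"dz":0,"ax":0,"ay":0,"az":0,"grip":0},
    {"dx":0.008,"dy":0,"dz":0,"ax":0,"ay":0,"az":0,"grip":0}
  ]
}}

```text
t: 10.05
eef_pos: [0.5571, -0.1357, 0.0688]
ee_rot: [-0.463, 0.535, 0.462, 0.535]
contact_force: [-2.2, -0.5, -8.4]
width: 0.258
```

```bash
python3 - <<'E'
from h import *
st()
b=capture("scene");cv2.imwrite("pics/scene9.png",b)
cv2.imwrite("pics/f1.png",cv2.resize(b[215:265,195:245],None,fx=11,fy=11,interpolation=cv2.INTER_CUBIC))
cv2.imwrite("pics/f2.png",cv2.resize(b[235:305,330:390],None,fx=9,fy=8,interpolation=cv2.INTER_CUBIC))
E
```

```text
t 10.05 p [ 0.5571 -0.1357  0.0688] x [ 0.001 -0.    -1.   ] z [ 0.144  0.99  -0.   ] F [-2.25 -0.49 -8.44] T [ 0.19  1.32 -0.08] w 0.258 q [ 0.23  0.57 -0.05  1.88  0.04  0.69  1.58]
```

View pics/f1.png

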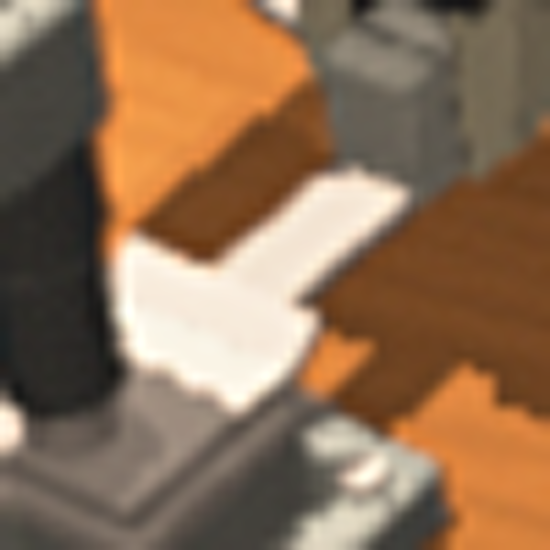

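View pics/f2.png

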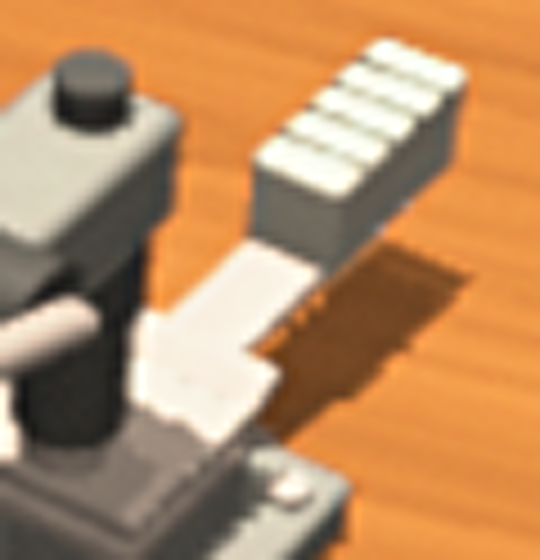

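```bash
python3 - <<'E'
from h import *
c=calibration("scene");cam=-c["R"].T@c["t"]
def f1(uv,z): return ray(c,(np.array(uv)+.5)/11-.5+[195,215],z)
def f2(uv,z): return ray(c,(np.array(uv)+.5)/np.array([9,8])-.5+np.array([330,235]),z)
for nm,f,H,L in(("mine",f1,((330,172),(411,193)),((215,265),(298,302))),("set",f2,((250,243),(325,268)),((178,310),(245,345)))):
    h=(f(H[0],.05)+f(H[1],.05))/2
    print(nm,"widths",np.linalg.norm(f(H[0],.05)-f(H[1],.05)),np.linalg.norm(f(L[0],.05)-f(L[1],.05)))
    for z in(.05,.054,.0565,.058):
        l=(f(L[0],z)+f(L[1],z))/2; d=l-h
        print(z,h,l,"len",np.linalg.norm(d[:2]),np.degrees(np.arctan2(d[1],d[0])))
E
```

```text
mine widths 0.019463702658635864 0.022297010277022855
0.05 [ 0.5844657  -0.13691819  0.05      ] [ 0.62190687 -0.14222646  0.05      ] len 0.03781559715986391 -8.069409144149697
0.054 [ 0.5844657  -0.13691819  0.05      ] [ 0.62572586 -0.13935942  0.054     ] len 0.04133231898322107 -3.3860658772252132
0.0565 [ 0.5844657  -0.13691819  0.05      ] [ 0.62811273 -0.13756752  0.0565    ] len 0.04365185835546303 -0.8523257425648922
0.058 [ 0.5844657  -0.13691819  0.05      ] [ 0.62954485 -0.13649239  0.058     ] len 0.04508115947254567 0.5411816374296137
set widths 0.018752508781186592 0.018655015485017266
0.05 [0.57846647 0.18082724 0.05      ] [0.61032381 0.17227004 0.05      ] len 0.03298659347086692 -15.035320689842473
0.054 [0.57846647 0.18082724 0.05      ] [0.61421482 0.17318132 0.054     ] len 0.03655686917206283 -12.07262114651793
0.0565 [0.57846647 0.18082724 0.05      ] [0.61664671 0.17375087 0.0565    ] len 0.03883047145995809 -10.50011119524711
0.058 [0.57846647 0.18082724 0.05      ] [0.61810584 0.1740926  0.058     ] len 0.040207398988663115 -9.642344130127505
```

```bash
python3 - <<'E'
from h import *
b=cv2.imread("pics/scene9.png").astype(float)
for n,(x0,y0) in(("g1",(200,220)),("g2",(340,252))):
    k=b[y0:y0+40,x0:x0+40]
    k=np.clip((k-130)*255/125,0,255).astype(np.uint8)
    cv2.imwrite(f"pics/{n}.png",cv2.resize(k,None,fx=14,fy=14,interpolation=cv2.INTER_NEAREST))
E
```

```text
(no output)
```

View pics/g1.png

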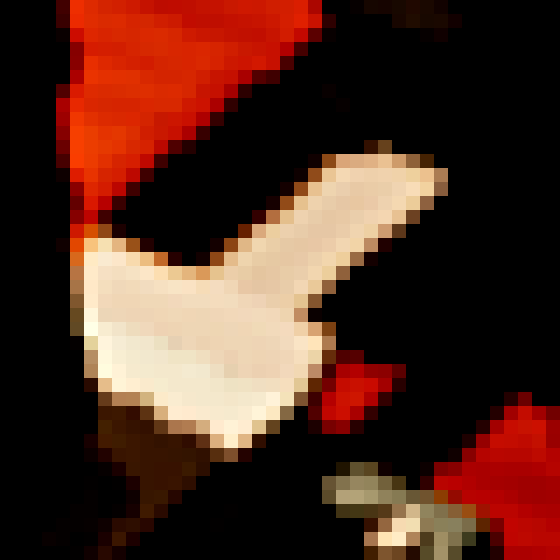

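View pics/g2.png

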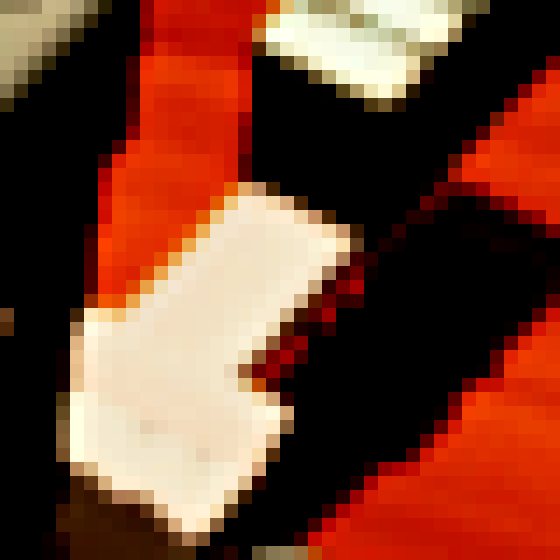

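```bash
python3 - <<'E'
from h import *
c=calibration("scene")
f=lambda uv,o,z:ray(c,np.array(uv)/14-.5+np.array(o),z)
for nm,o,H,L,yaw in(("mine",(200,220),((330,158),(443,182)),((208,270),(298,315)),-8.2),("set",(340,252),((240,187),(360,245)),((120,305),(243,378)),None)):
    hl,hr=[f(p,o,.05) for p in H]
    ll,lr=[f(p,o,.05) for p in L]
    n=np.linalg.norm;a=lambda d:np.degrees(np.arctan2(d[1],d[0]))
    print(nm,"left",n(ll-hl),a(ll-hl),"right",n(lr-hr),a(lr-hr),"w",n(hl-hr),n(ll-lr),"Hdir",a(hr-hl)-90,"h",(hl+hr)/2)
# expected set-blade end yaw: from top view handle
E
```

```text
mine left 0.032637714324215576 -6.498734574310375 right 0.038507852933420135 -7.311563579805835 w 0.020682930727389953 0.01980660944422023 Hdir 4.920378687085176 h [ 0.58707302 -0.13840016  0.05      ]
set left 0.03188641749850586 -16.54114337481902 right 0.03383619808961269 -13.900756830281935 w 0.020520226279981197 0.02208414950086119 Hdir -14.078666702557115 h [0.58014368 0.18007028 0.05      ]
```

```bash
python3 - <<'E'
from h import *
a=cv2.imread("pics/top0.png")
for n,(x0,y0) in(("k1",(318,112)),("k2",(182,118))):
    k=a[y0:y0+(40 if n=="k1" else 64),x0:x0+45].astype(float)
    k=np.clip((k-30)*1.4,0,255).astype(np.uint8)
    s=14 if n=="k1" else 9
    cv2.imwrite(f"pics/{n}.png",cv2.resize(k,None,fx=s,fy=s,interpolation=cv2.INTER_NEAREST))
w=cv2.imread("pics/w8.png");cv2.imwrite("pics/k3.png",cv2.resize(w[175:215,235:330],None,fx=8,fy=8,interpolation=cv2.INTER_NEAREST))
E
```

```text
(no output)
```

View pics/k1.png

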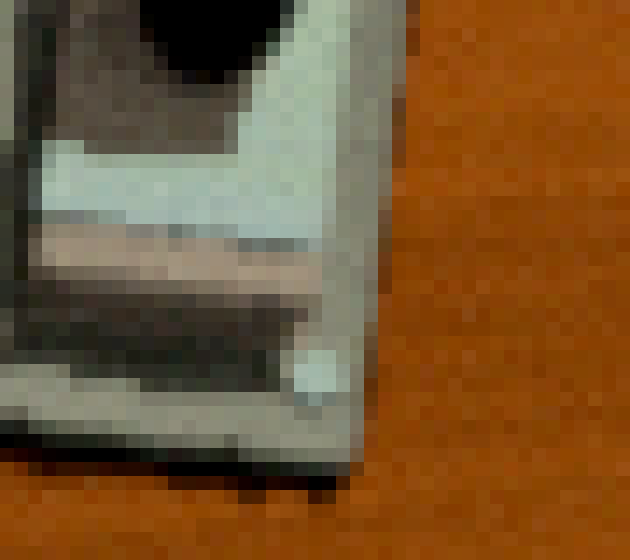

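View pics/k2.png

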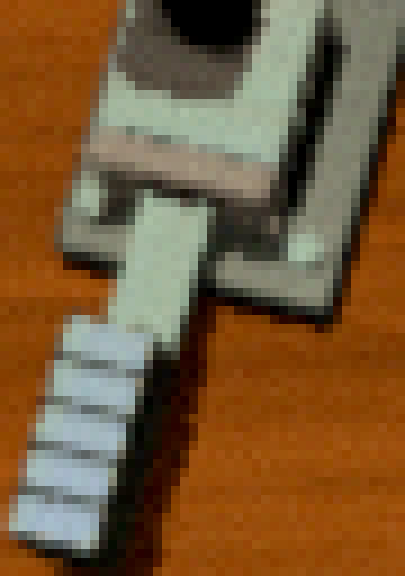

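View pics/k3.png

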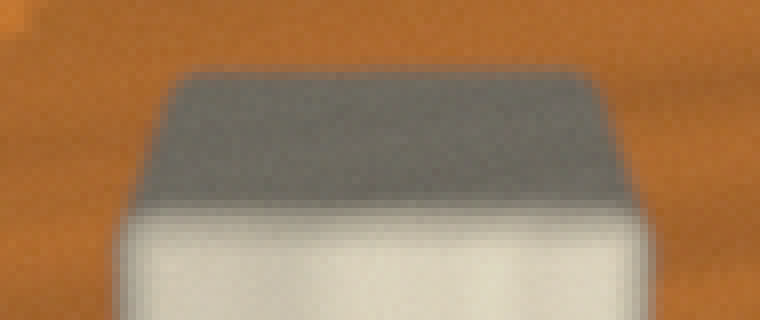

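```bash
python3 - <<'E'
from h import *
ct=calibration("top");n=np.linalg.norm
k1=lambda uv,z:ray(ct,np.array(uv)/14-.5+[318,112],z)
k2=lambda uv,z:ray(ct,np.array(uv)/9-.5+[182,118],z)
hf=(k2((68,318),.079)+k2((155,340),.079))/2;hb=(k2((10,528),.079)+k2((100,550),.079))/2
X=(hf-hb)/n(hf-hb);print("set handle",hf,hb,n(hf-hb),np.degrees(np.arctan2(X[1],X[0])))
for z in(.050,.0565,.06,.063): 
    P=k2((176,198),z); print(z,P,(P-hf)@X-.045)
yw=np.radians(-8.2);Xp=np.array([np.cos(yw),np.sin(yw),0])
for z in(.0475,.054,.0575,.0605):
    P=(k1((32,268),z)+k1((320,292),z))/2; print("p",z,P)
# wrist handle back edge, tool frame
c=np.load("w8.npy",allow_pickle=True).item()
f=lambda uv,z:ray(c,np.array(uv)/8-.5+[235,175],z)
for zt in(.079,.080):
    b=(f((125,212),zt)+f((645,212),zt))/2;print("wrist back-top",zt,b,n(f((125,212),zt)-f((645,212),zt)),"handle mid along", (b-np.array([.5572,-.1357,0]))[:2]@Xp[:2]+.03)
E
```

```text
set handle [0.57515826 0.17718546 0.079     ] [0.51976182 0.19082934 0.079     ] 0.057051913429318174 -13.836294173605761
0.05 [0.61950679 0.16678    0.05      ] 0.0005501148727506261
0.0565 [0.61739676 0.16547001 0.0565    ] -0.0011854039551781048
0.06 [0.61626059 0.16476463 0.06      ] -0.002119914093293755
0.063 [0.61528673 0.16416002 0.063     ] -0.0029209227831070578
p 0.0475 [ 0.63615491 -0.14688807  0.0475    ]
p 0.054 [ 0.63393401 -0.14599861  0.054     ]
p 0.0575 [ 0.63273814 -0.14551967  0.0575    ]
p 0.0605 [ 0.63171312 -0.14510915  0.0605    ]
wrist back-top 0.079 [ 0.52190201 -0.12994582  0.079     ] 0.02283373192731652 handle mid along -0.005757825911422189
wrist back-top 0.08 [ 0.52165759 -0.12990849  0.08      ] 0.022653098581305247 handle mid along -0.006005072491609392
```

>>> {"op": "step_arm", "data": {
  "targets": [
    {"dx":0.004,"dy":-0.01,"dz":0,"ax":0,"ay":0,"az":0,"grip":0},
    {"dx":0.008,"dy":-0.03,"dz":0,"ax":0,"ay":0,"az":0,"grip":0},
    {"dx":0.008,"dy":-0.045,"dz":0,"ax":0,"ay":0,"az":0,"grip":0},
    {"dx":0.008,"dy":-0.045,"dz":0,"ax":0,"ay":0,"az":0,"grip":0}
  ]
}}

```text
t: 10.5
eef_pos: [0.5607, -0.1362, 0.0682]
ee_rot: [-0.462, 0.535, 0.463, 0.535]
contact_force: [-7.4, 0.9, -2.2]
width: 0.257
```

```bash
python3 - <<'E'
from h import *
st()
b=np.mean([capture("scene").astype(float) for _ in range(4)],0);cv2.imwrite("pics/scene10.png",b)
st()
for n,(x0,y0) in(("g3",(196,220)),("g4",(340,252))):
    k=b[y0:y0+40,x0:x0+45]
    k=np.clip((k-20)*255/235,0,255).astype(np.uint8)
    cv2.imwrite(f"pics/{n}.png",cv2.resize(k,None,fx=14,fy=14,interpolation=cv2.INTER_NEAREST))
E
```

```text
t 10.5 p [ 0.5607 -0.1362  0.0682] x [-0.001  0.    -1.   ] z [ 0.144  0.99  -0.   ] F [-7.37  0.87 -2.24] T [ 0.21  1.76 -0.02] w 0.257 q [ 0.23  0.58 -0.05  1.87  0.04  0.7   1.58]
t 10.7 p [ 0.5607 -0.1362  0.0682] x [-0.001  0.    -1.   ] z [ 0.145  0.99  -0.   ] F [-7.91  0.99 -2.53] T [ 0.28  1.76 -0.07] w 0.257 q [ 0.23  0.58 -0.05  1.87  0.04  0.7   1.58][ WARN:0@8.727] global loadsave.cpp:1063 imwrite_ Unsupported depth image for selected encoder is fallbacked to CV_8U.
```

View pics/g3.png

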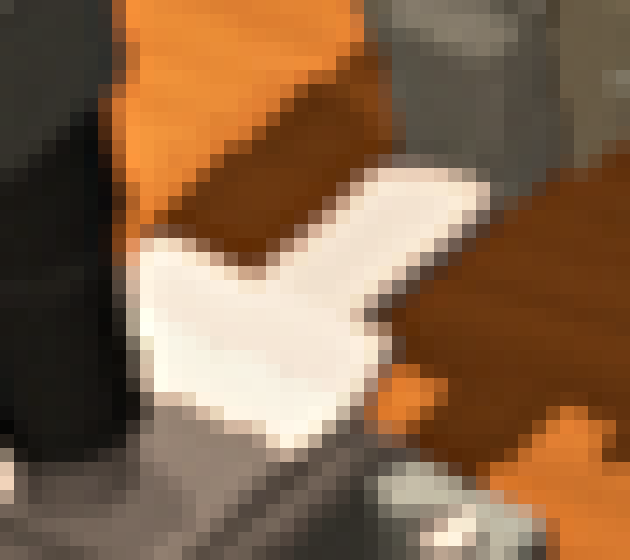

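View pics/g4.png

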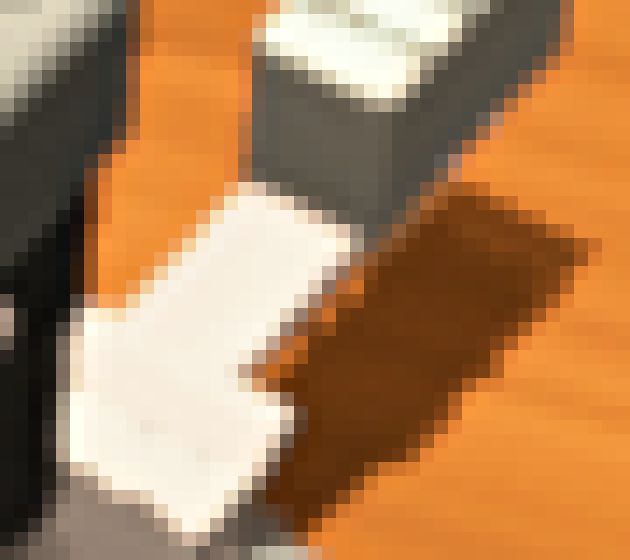

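```bash
python3 - <<'E'
from h import *
c=calibration("scene");n=np.linalg.norm
f=lambda uv,o,z:ray(c,np.array(uv)/14-.5+np.array(o),z)
a=lambda d:np.degrees(np.arctan2(d[1],d[0]))
for nm,o,h,l in(("mine",(196,220),(440,167),(320,291)),("mine R",(196,220),(488,188),(375,310)),("set",(340,252),(300,213),(182,342)),("setR",(340,252),(360,243),(243,376))):
    H,L=f(h,o,.05),f(l,o,.05); print(nm,H,L,n(L-H),a(L-H))
# predicted pixel for handle front (kin) to see scene/kin bias
X=np.array([np.cos(np.radians(-8.2)),np.sin(np.radians(-8.2))])
p=np.array([.5607,-.1362])+.024*X; print("kin handle front",p)
# blade color profiles along centre line
b=cv2.imread("pics/scene10.png").astype(float)
for nm,o,h,l in(("mine",(196,220),(440,167),(320,291)),("set",(340,252),(300,213),(182,342))):
    h=np.array(h)/14-.5+o;l=np.array(l)/14-.5+o
    ts=np.arange(-.25,1.5,.06);P=[h+(l-h)*t for t in ts]
    v=cv2.remap(b.astype(np.float32),np.float32([[p[0] for p in P]]),np.float32([[p[1] for p in P]]),cv2.INTER_LINEAR)[0]
    print(nm,[(round(t,2),*np.int32(q)) for t,q in zip(ts,v)])
E
```

```text
mine [ 0.58655133 -0.13915444  0.05      ] [ 0.62138762 -0.14118947  0.05      ] 0.03489567842223312 -3.343235493925184
mine R [ 0.58823604 -0.12900834  0.05      ] [ 0.62201505 -0.13048675  0.05      ] 0.03381135095740648 -2.5060570702444736
set [0.57954417 0.17994849 0.05      ] [0.61194397 0.17163612 0.05      ] 0.03344910374747077 -14.389250659036849
setR [0.58223365 0.18990756 0.05      ] [0.61510037 0.18177848 0.05      ] 0.03385709996960788 -13.892431234575184
kin handle front [ 0.58445463 -0.13962309]
mine [(np.float64(-0.25), np.int32(84), np.int32(96), np.int32(101)), (np.float64(-0.19), np.int32(83), np.int32(95), np.int32(100)), (np.float64(-0.13), np.int32(82), np.int32(94), np.int32(100)), (np.float64(-0.07), np.int32(87), np.int32(98), np.int32(105)), (np.float64(-0.01), np.int32(121), np.int32(136), np.int32(151)), (np.float64(0.05), np.int32(174), np.int32(194), np.int32(219)), (np.float64(0.11), np.int32(200), np.int32(220), np.int32(242)), (np.float64(0.17), np.int32(213), np.int32(231), np.int32(247)), (np.float64(0.23), np.int32(213), np.int32(231), np.int32(246)
[... 2623 characters left out ...]
89), np.int32(225), np.int32(239), np.int32(249)), (np.float64(0.95), np.int32(225), np.int32(239), np.int32(249)), (np.float64(1.01), np.int32(225), np.int32(240), np.int32(249)), (np.float64(1.07), np.int32(226), np.int32(241), np.int32(249)), (np.float64(1.13), np.int32(226), np.int32(241), np.int32(249)), (np.float64(1.19), np.int32(226), np.int32(240), np.int32(249)), (np.float64(1.25), np.int32(224), np.int32(239), np.int32(249)), (np.float64(1.31), np.int32(224), np.int32(239), np.int32(249)), (np.float64(1.37), np.int32(223), np.int32(239), np.int32(249)), (np.float64(1.43), np.int32(222), np.int32(238), np.int32(249)), (np.float64(1.49), np.int32(224), np.int32(239), np.int32(249))]
```

```bash
python3 - <<'E'
from h import *
b=cv2.imread("pics/scene10.png").astype(float)[:,:,0]  # blue: white vs wood
print("mine rows 234-244, cols 205-226");print(b[234:246,205:227].astype(int))
print("mine handle rows 228-238 cols 219-233");print(b[228:238,219:234].astype(int))
print("set lip rows 271-283 cols 344-363");print(b[271:284,344:363].astype(int))
print("set handle rows 262-272 cols 353-368");print(b[262:273,353:368].astype(int))
E
```

```text
mine rows 234-244, cols 205-226
[[ 55  68  62  46  34  34  34  34  36  35  36  34  29  31  72 143 200 216
  214 212 212 214]
 [ 54  58  40  26  27  31  35  36  35  34  33  27  35  76 142 200 215 213
  210 211 212 215]
 [ 58  68  79  60  45  30  26  31  32  32  28  40  92 162 199 214 212 211
  210 213 215 218]
 [105 175 205 192 144  82  46  27  24  25  53 107 166 207 214 212 210 211
  212 216 216 202]
 [144 224 234 230 215 193 144  80  43  53 125 192 207 212 212 211 210 213
  216 211 181 134]
 [164 230 226 224 226 228 215 190 147 140 194 215 211 210 210 211 214 216
  210 178 115  66]
 [165 228 223 220 221 224 226 226 213 210 222 216 211 210 210 213 216 205
  163 113  64  40]
 [154 230 222 219 219 220 222 223 224 224 224 222 220 215 212 214 202 156
   95  57  40  34]
 [149 240 228 221 218 218 219 220 220 220 220 222 222 221 220 212 174  99
   52  31  32  34]
 [147 244 236 229 223 220 217 218 218 219 218 219 220 221 222 222 202 154
  102  36  26  34]
 [109 206 237 233 230 225 217 219 218 218 218 218 219 219 220 223 226 211
  157  62  29  30]
 [ 82 178 237 233 231 230 226 228 227 224 220
[... 1836 characters left out ...]
53-368
[[ 70  69  68  68  78  94  92  92  92  93  94  94  94  94  91]
 [ 73  72  70  68  76  90  90  92  92  92  92  92  94  93  89]
 [ 74  71  68  71  88  96  87  86  88  90  92  93  94  94  88]
 [ 70  66  72 118 179 178 132  98  85  84  87  90  93  92  86]
 [ 66  69 117 190 230 228 212 190 134  95  86  85  89  91  86]
 [ 70 114 190 230 231 230 231 231 211 177 134  96  90  86  83]
 [100 171 228 230 226 227 228 230 232 230 212 181 129  90  80]
 [167 221 230 226 226 227 228 228 230 233 237 215 145  90  70]
 [220 230 226 225 226 227 228 228 230 233 227 175 104  67  46]
 [231 226 224 225 226 226 228 229 232 226 173 108  67  41  32]
 [227 224 226 225 226 228 229 232 231 191 109  69  58  36  32]]
```

```bash
python3 - <<'E'
from h import *
c=calibration("scene")
f=lambda uv,z:ray(c,uv,z)
def vis(Hl,Hr,Ll,Lr):
    hl,hr,ll,lr=[f(p,.05) for p in(Hl,Hr,Ll,Lr)]
    X=((ll-hl)+(lr-hr));X/=np.linalg.norm(X);d=((ll+lr)-(hl+hr))/2
    print("L/R",np.linalg.norm(ll-hl),np.linalg.norm(lr-hr),"w",np.linalg.norm(hl-hr),np.linalg.norm(ll-lr),"mean",d@X,"yaw",np.degrees(np.arctan2(X[1],X[0])), "h",(hl+hr)/2)
vis((223.75,230.25),(231,233.1),(213.7,239.1),(221.1,242.4))
vis((357.4,264.3),(365.5,268.4),(348,273.9),(356.7,278.5))
E
```

```text
L/R 0.03659566905780225 0.03733896156942216 w 0.021083962391942258 0.02184313681476415 mean 0.03696541489014198 yaw -7.205382305368399 h [ 0.58692774 -0.13777962  0.05      ]
L/R 0.03585465234597982 0.03591911830767433 w 0.0197053083644315 0.020939587559681904 mean 0.03588158624964288 yaw -14.648641725636928 h [0.57806603 0.18059346 0.05      ]
```

Compared with the set blade in the same picture, mine has about 1 mm still to go: 37.0 mm visible against 35.9 mm. Pushing 1.2 mm more.

>>> {"op": "step_arm", "data": {
  "targets": [
    {"dx":0,"dy":-0.006,"dz":0,"ax":0,"ay":0,"az":0,"grip":0},
    {"dx":0,"dy":-0.012,"dz":0,"ax":0,"ay":0,"az":0,"grip":0},
    {"dx":0,"dy":-0.012,"dz":0,"ax":0,"ay":0,"az":0,"grip":0},
    {"dx":0,"dy":-0.012,"dz":0,"ax":0,"ay":0,"az":0,"grip":0}
  ]
}}

```text
t: 11.1
eef_pos: [0.5616, -0.1364, 0.0682]
ee_rot: [-0.462, 0.535, 0.463, 0.535]
contact_force: [-7.6, 0.9, -1.6]
width: 0.259
```

```bash
python3 - <<'E'
from h import *
st()
b=np.mean([capture("scene").astype(float) for _ in range(4)],0);cv2.imwrite("pics/scene11.png",b.astype(np.uint8));cv2.imwrite("pics/top11.png",capture("top"))
st()
b=b[:,:,0]
print(b[234:246,205:227].astype(int));print(b[228:238,219:234].astype(int))
E
```

```text
t 11.1 p [ 0.5616 -0.1364  0.0682] x [-0.002  0.    -1.   ] z [ 0.144  0.99  -0.   ] F [-7.63  0.92 -1.56] T [ 0.29  1.86 -0.01] w 0.259 q [ 0.23  0.58 -0.05  1.87  0.04  0.7   1.58]
t 11.35 p [ 0.5617 -0.1364  0.0682] x [-0.002  0.    -1.   ] z [ 0.144  0.99  -0.   ] F [-7.94  1.21 -1.89] T [0.3  1.87 0.03] w 0.255 q [ 0.23  0.58 -0.05  1.87  0.04  0.7   1.58]
[[ 56  67  62  45  34  34  35  35  35  36  34  33  29  32  72 142 201 217
  213 212 213 214]
 [ 55  57  40  23  28  30  34  34  34  35  32  27  35  76 142 199 214 213
  211 211 211 215]
 [ 56  66  78  61  44  28  26  31  33  29  27  39  92 163 200 214 211 210
  210 213 215 217]
 [105 175 205 192 145  82  45  27  23  26  51 107 165 206 214 211 209 210
  212 215 216 201]
 [145 223 234 229 215 192 144  81  43  53 124 191 205 212 212 211 210 212
  216 210 181 133]
 [163 231 225 224 226 228 213 190 146 139 193 214 211 210 209 210 213 215
  210 178 115  65]
 [166 229 223 220 221 223 226 226 212 209 222 217 212 210 211 212 215 205
  163 113  63  40]
 [154 229 222 218 219 220 221 222 223 224 223 222 219 215 213 213 202 155
   95  56  
[... 311 characters left out ...]
9 225 228 227 224 220 217 218 218 218 220 224 211
  133  55  28  31]]
[[ 32  33  32  34  59  89  85  83  85  84  84  86  87  79  78]
 [ 32  33  32  33  52  80  84  85  87  84  84  86  87  77  78]
 [ 35  35  31  28  43  68  82  87  87  82  82  86  88  78  79]
 [ 33  30  30  40  61  92 102 100  94  77  77  83  87  76  78]
 [ 29  32  69 108 104 140 188 190 169 104  92  90  86  78  80]
 [ 31  72 144 194 191 196 216 216 211 193 184 147  91  79  76]
 [ 72 142 201 217 213 212 213 214 217 219 205 146  84  70  53]
 [142 199 214 213 211 211 211 215 217 206 160  97  55  46  35]
 [200 214 211 210 210 213 215 217 204 159  98  54  33  32  32]
 [214 211 209 210 212 215 216 201 147  95  53  37  32  33  35]]
```

View pics/scene11.png

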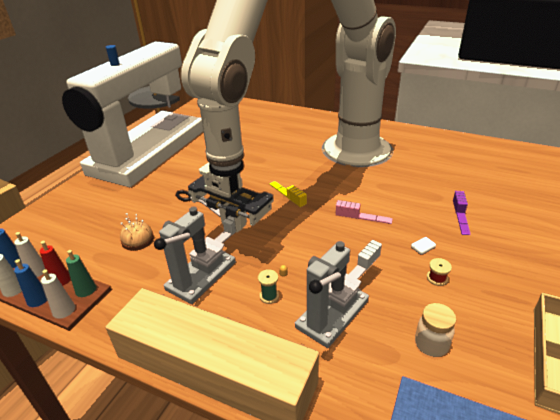

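```bash
python3 -c "
from h import *
st();print(job_done());st()"
```

```text
t 11.35 p [ 0.5617 -0.1364  0.0682] x [-0.002  0.    -1.   ] z [ 0.144  0.99  -0.   ] F [-7.94  1.21 -1.89] T [0.3  1.87 0.03] w 0.255 q [ 0.23  0.58 -0.05  1.87  0.04  0.7   1.58]
the job is handed in; nothing more can be done
None
the job is handed in; nothing more can be done
```

I picked up the grey loose blade by its handle and slid it into the empty press, the right-hand one in the top view. I handed it in at 11.35 s, still gripping it at about 60 N.

- **Fit:** In the last readings the blade was level to about 0.1° and dragging with about 8 N. The vertical force was about equal to the blade's own weight, so it rests on the lower plate.
- **Alignment:** Side offset was about 1 mm and the angle was within about 1° of the press axis. These were measured just before the tip went in.
- **Hard push on the way in:** The push briefly rose to about 29 N, with 13 N upward, as the nose tipped slightly down. I eased off, levelled it, and it went in.
- **Line position (checks disagree):** The upper lip hides the line from the scene camera and the arm hides it from the top camera. Compared with the set blade in the same picture, the line is level with the front edge to within about 1 mm. Rougher absolute estimates from the two cameras put it up to 2–3 mm short. I trusted the comparison with the set blade.
- **Surroundings:** The last scene picture shows the other press, its blade and the loose things where they were. I checked this by eye only.

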